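# Close the filter hatch: hook, swing shut and lock

## Task

Put the hatch cover back on the water filter unit: hold it tilted, hook its tongue under the unit's lip, then swing the other end down until the cover lies flat in its recess. Then take the blade key from its stand, put its blade into the slot of the fastener, turn the fastener clockwise (seen from above) until it stops, so that it holds the cover shut, and leave the key standing in the slot. Do not knock over or push away the mug, the jam jar or the salt shaker.

Things in the scene. Friction and masses are not known exactly. Their poses are not given: they have to be found in the camera images.
- unit: Grey water filter unit, a low box fixed on the worktop, 208 x 140 mm, deck 50 mm high. Origin: centre of its underside, z up, x from the lip end (-x, roughly towards the robot) to the fastener end (+x). Its top has a recess from x = -94 to 58 mm, y = -51 to 51 mm, whose ledge, on which the cover lies, is at z = 42 mm; the rails and deck round it rise to z = 50 mm.
- unit_lip (a point): Middle of the lip's lower free edge: x = -78, y = 0, z = 53 mm of the unit, axes as the unit's. The lip, 140 mm wide and 7 mm thick, covers the recess's -x end from x = -104 to -78 mm, leaving a gap 11 mm high above the ledge; the gap is 16 mm deep, to the recess's end wall.
- unit_seat (a point): Where the centre of the cover's underside lies when shut: on the ledge, x = -10, y = 0, z = 42 mm of the unit, axes as the unit's (the shut cover's axes are parallel to these). The cover has about 3 mm of play each way.
- cover_grip (a point): Centre of the rib handle of the loose grey hatch cover, 23 mm above the middle of its underside. Plate 130 (x) x 96 (y) x 8 mm, 0.11 to 0.22 kg. The rib is 64 mm long (x), 16 mm thick (y) and spans 8 to 38 mm above the underside. Axes: z out of the top, -x towards the tongue. Starts flat on the worktop (z = 0), rib up, left of the unit, tongue roughly towards the robot.
- cover_tongue (a point): Middle of the end face of the cover's tongue: 81 mm from the cover's centre towards -x, 2.5 mm above its underside. The tongue is 5 mm thick, flush with the underside, 60 mm wide and sticks out 16 mm from the plate. Axes as the cover's.
- fastener (a joint): Turn of the steel fastener at the unit's +x end, rad: 0 = open, grows clockwise seen from above, firm stop at 1.4 (locked, over the cover's edge). Starts at 0 to 0.25; stays where it is left (friction 0.06 N m). A D-shaped disc, radius 24 mm, its flat 9 mm off the axis and facing the cover at 0; it passes 2 mm over a shut cover, and a cover not fully down blocks it.
- fastener_slot (a point): On the fastener's upright axis, at the floor of its slot: x = 73, y = 0, z = 55 mm of the unit. Turns with the fastener: its y axis runs along the slot, z up; at joint value 0 its axes are the unit's. The slot is 9 mm wide (mouth bevelled to 14 mm), 12 mm deep, 48 mm long and open at both ends.
- key_stand: Small grey block, 44 (x) x 70 (y) x 24 mm high, fixed on the worktop right of the unit, with a slot 9 x 40 mm, 16 mm deep, along its y, in which the key stands. Origin: centre of its underside.
- key_grip (a point): Centre of the black grip of the loose key (0.07 kg), 48 mm above its blade's end. Grip 16 (x) x 44 (y) x 44 mm high; below it a steel blade 6 mm thick (x), 36 mm wide (y), 26 mm long. z up; a half turn about z makes no difference. Starts upright in the stand, its end on the slot's floor 8 mm above the worktop. Fully in the fastener, the blade's end rests on the slot's floor.
- mug: Green and white mug, 93 mm high, a bystander beyond the cover. Origin: near the centre of its underside.
- jam: Jam jar with a white lid, 102 mm high, a bystander nearer the robot. Origin: centre of its underside.
- salt_shaker: Salt shaker, 90 mm high, a bystander nearer the robot. Origin: centre of its underside.

How it is judged:
By the outcome, as a careful person would: the job done as asked, in the order asked, and still so for the second after the job is handed in, with the robot touching nothing.
It also fails if it takes over 53 s, if anything falls off the work surface, if the arm or the gripper's body presses on something with over 40 N, if the wrist force passes 120 N, or if a joint passes its speed limit or range.

## Robot

A 6-joint arm with a two-finger parallel gripper is mounted at the origin on the work surface; the furniture and walls round the work are solid. World frame = base frame: x ahead of the robot, y to its left, z up, the work surface at z = 0. Lengths are in m, angles in rad, forces in N, time in s.
With the tool pointing down it reaches from about 0.275 to 0.85 m from the base axis. Payload 5.2 kg.
Tool frame: the origin (TCP) lies on the centre line of the jaws, within the pads' length; the fingertips stand 19 mm ahead of it and the grasp point (between the pads) is the TCP (env.tcp_to_tips is the distance from the TCP to the fingertips, in m); z points along the fingers, y is the line along which they close (so a half turn about z gives the same grasp; the last joint's range is limited). The gripper opens to 85 mm and grips with 20 to 120 N. Pads are 22 mm wide; open, the fingers measure 114 mm over their backs; the gripper's body (76 mm by 85 mm) begins 54 mm behind the grasp point. The pads swing forward as they close: fully open they stand 13 mm farther back than shut.
Start: joints at [1.072, 0.259, 1.535, -0, 1.348, -0.203], TCP at [0.16, 0.526, 0.25] pointing down, gripper open.
Joint ranges: [-3.14, 3.14], [-0.91, 2.08], [0.19, 2.58], [-1.22, 4.36], [0.22, 2.71], [-3.12, 3.12]. Speed limits (rad/s): [2.57, 2.57, 3.14, 3.14, 3.14, 3.14].

## Interface

Orientations are given as a unit quaternion [x, y, z, w].
In Python, from station import env, cams gives the robot as it stands.
- The arm moves only by the tool play_rows, never from a script. Its argument "motion" is a list of rows, each a list of 7 numbers: the finger opening in mm, from 0 to 85.4, then the shift along the tool's x, y, z in mm, then the turn, a rotation vector about the tool's x, y, z in rad. A call has 1 to 12 rows; each row shifts and turns the commanded pose from where the row before left it, along the tool's axes as they then stand; what a row does not reach is not made up. A row lasts 1/12 s, in which the tool goes at most 41.7 mm and 7.16 degrees, less where a joint would pass 70% of its speed; a pose out of reach is approached as far as the arm can. A call with a gripper value outside its range is refused whole. The fingers move at their own pace and stop on an object; "squeeze" is the grip in N (left out, the last holds). Time passes only in rows, so rows that do not move let the fingers close. It gives the time, the measured TCP pose, the force, the opening and the grip force at its end, in the units of the state.
- env.get_state(): the state, without advancing time (a new reading comes with each control period).
- cams.grab_frame(name): name is "scene" or "top"; returns (picture, depth): 420x560x3 uint8, red, green, blue; 420x560 float32, m along the optical axis (not along the pixel's ray), 0 where there is no reading.
- cams.camera_model(name): a dict with "mtx" (3x3 intrinsics, pixels), "rvec" (rotation vector, rad) and "tvec" (3), from world to camera coordinates, as OpenCV has them. Camera axes: x right, y down, z forward; pixel columns grow to the right and rows downward; lengths in m; the calibration is good to about 2 mm. A picture is of the moment at which its call begins. camera_model takes no time and is no camera call.
- env.hand_in(): hands the job in; it is judged then, once.
The state is a dict: "time_s": time; "joints": joint angles; "joint_vel": joint speeds; "tau": joint torques, N m; "position": TCP position; "ee_rot": TCP orientation; "contact_force": force on the tool from outside, world axes, zero at the start; "wrist_torque": the same for the moment, N m; "finger_gap": opening from 0.0 (shut) to 1.0 (fully open); "grip_force": force on a finger pad.
Only numpy, scipy, OpenCV 4.12 (cv2) and the standard library are available. Lean on these libraries where they do the work, as an engineer would, in place of code of your own. Each camera call takes 0.05 s, during which the arm holds its last target. There are 200 camera calls.

## Working session

There is one attempt and no reset: what is moved stays moved. The work goes in short steps, Python scripts to look and compute and a tool call to move; the robot and the scene stay as the last step left them, time stands still between calls to the robot, and variables do not carry over. Pictures are saved under pics/ and viewed, at most 10 in all, crops included, and the job is handed in when it is done.

Besides the shell and the picture viewer there is one more tool, called after "Request:" by a JSON object that holds its "name" and its "arguments", one argument or row to a line. play_rows: Moves the arm, as the interface text tells. Its arguments: {"type":"object","properties":{"motion":{"type":"array"},"squeeze":{"type":"number"}},"required":["motion"]}

```bash
ls; mkdir -p pics; cat > h.py <<'E'
import numpy as np, cv2
from scipy.spatial.transform import Rotation as R
from station import env, cams
def grab(n):
    p,d=cams.grab_frame(n); np.savez(f'{n}.npz',p=p,d=d); return p,d
def cam(n):
    m=cams.camera_model(n); K=np.array(m['mtx'],float); Rm=cv2.Rodrigues(np.array(m['rvec'],float))[0]; t=np.array(m['tvec'],float).ravel(); return K,Rm,t
def ray(n,uv):
    K,Rm,t=cam(n); uv=np.atleast_2d(uv).astype(float)
    d=np.c_[uv,np.ones(len(uv))]@np.linalg.inv(K).T@Rm; return -Rm.T@t,d
def plane(n,uv,z):
    o,d=ray(n,uv); return o+d*((z-o[2])/d[:,2])[:,None]
def proj(n,P):
    K,Rm,t=cam(n); c=np.atleast_2d(P)@Rm.T+t; q=c@K.T; return q[:,:2]/q[:,2:]
def cloud(n,d):
    K,Rm,t=cam(n); v,u=np.indices(d.shape); c=(np.dstack([u,v,np.ones_like(u)])@np.linalg.inv(K).T)*d[...,None]
    return (c-t)@Rm
E
python3 - <<'E'
from h import *
for n in ('scene','top'):
    p,d=grab(n); cv2.imwrite(f'pics/{n}0.png',p[...,::-1]); K,Rm,t=cam(n); print(n,K[0,0],-Rm.T@t,Rm[2],(d>0).mean())
s=env.get_state(); print(s)
E
```

```text
pics
scene 499.0908801614501 [-0.45189913 -0.20146357  0.8220673 ] [ 0.78420003  0.11068377 -0.61055664] 0.9960416666666667
top 465.1734071824848 [ 0.45048654 -0.06338148  1.31821698] [ 0.04723718 -0.01503857 -0.99877049] 0.9961224489795918
{'time_s': 0.1, 'joints': array([ 1.07220999e+00,  2.59300090e-01,  1.53597580e+00, -1.63696379e-05,
        1.34803960e+00, -2.02792140e-01]), 'joint_vel': array([-0.00054825, -0.0008112 , -0.00315508, -0.00157331, -0.00100022,
        0.00109037]), 'tau': array([ 1.53270161e-03, -4.46966743e+01, -2.91249186e+01, -4.54352412e-04,
        6.22541760e-03,  3.79298751e-05]), 'position': array([0.16008045, 0.52571097, 0.24954082]), 'ee_rot': array([ 1.47356667e-01,  9.89083045e-01, -8.11729382e-04, -2.88440272e-04]), 'contact_force': array([ 0.00683051, -0.37784873,  0.24640964]), 'wrist_torque': array([-0.0085414 , -0.02974624,  0.01264009]), 'grip_force': 0.0, 'finger_gap': 0.9961032251299899}
```

View pics/top0.png

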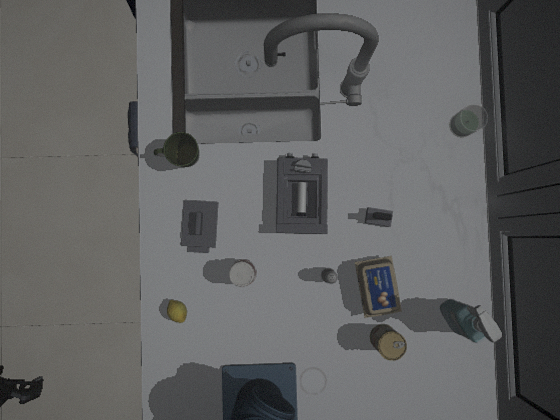

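View pics/scene0.png

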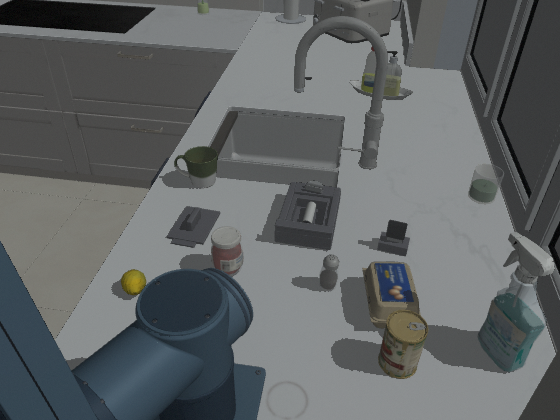

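Top view: mug (181,150), cover (199,226) with its tongue downwards, unit (297,195) with its lip at the bottom and fastener at (302,165), key stand (377,216), jam (242,273), shaker (330,275). The scene view shows the same layout. Next I measure from depth and contours.

```bash
cat > m.py <<'E'
from h import *
T=np.load('top.npz'); S=np.load('scene.npz')
def box(P): 
    r=cv2.minAreaRect((P[:,:2]*1000).astype(np.float32)); return np.round(r[0],1),np.round(r[1],1),round(r[2],1)
for n,D in (('top',T),('scene',S)):
    C=cloud(n,D['d']); z=C[...,2]*1000
    def sel(x0,x1,y0,y1,a,b): 
        m=(C[...,0]>x0)&(C[...,0]<x1)&(C[...,1]>y0)&(C[...,1]<y1)&(z>a)&(z<b); return C[m]
    # region centres by rough planes
    for nm,uv,r in (('unit',(297,195),.15),('cover',(199,226),.1),('stand',(377,216),.07),('jam',(242,273),.06),('salt',(330,275),.05),('mug',(181,150),.08)):
        c=plane('top',uv,0.04)[0]; P=sel(c[0]-r,c[0]+r,c[1]-r,c[1]+r,4,130)
        h=np.histogram(P[:,2]*1000,bins=np.arange(4,132,4))[0]
        print(n,nm,np.round(c*1000),'box',box(P) if len(P)>5 else '', {4+4*i:int(k) for i,k in enumerate(h) if k>6})
E
python3 m.py
python3 - <<'E'
from h import *
p=np.load('top.npz')['p']; s=np.load('scene.npz')['p']
a=cv2.resize(p[140:270,165:410],None,fx=3.2,fy=3.2,interpolation=cv2.INTER_CUBIC)
cv2.imwrite('pics/topcrop.png',np.clip(a[...,::-1]*1.8,0,255))
E
```

```text
top unit [ 567. -122.   40.] box (array([ 568.3, -119.8]), array([298.7, 295.6]), 88.3) {4: 248, 8: 258, 12: 348, 16: 86, 20: 17, 24: 27, 28: 60, 32: 163, 36: 403, 40: 515, 44: 541, 48: 656, 52: 220, 56: 271, 60: 210, 64: 75, 68: 21}
top cover [489. 149.  40.] box (array([489.6, 149.7]), array([199.5, 199. ]), 89.6) {4: 838, 8: 512, 12: 46, 20: 7, 28: 10, 32: 58, 36: 58, 40: 14}
top stand [ 503. -341.   40.] box (array([ 503.3, -341.6]), array([134. , 139.6]), 88.1) {4: 79, 8: 10, 12: 11, 16: 39, 20: 127, 24: 98, 28: 9, 68: 7, 72: 32, 76: 48, 80: 11}
top jam [358.  35.  40.] box (array([360. ,  33.4]), array([123.5, 108.2]), 84.5) {4: 42, 48: 7, 56: 9, 60: 12, 64: 16, 68: 14, 72: 7, 92: 19, 96: 199, 100: 249, 104: 41}
top salt [ 345. -206.   40.] box (array([ 342.3, -203.9]), array([86.7, 99.1]), 85.6) {4: 43, 32: 9, 36: 12, 40: 10, 48: 11, 56: 10, 72: 7, 76: 18, 80: 36, 84: 51, 88: 16}
top mug [701. 195.  40.] box (array([697.3, 194.7]), array([155.7, 151. ]), 88.5) {4: 192, 8: 119, 12: 46, 16: 23, 20: 29, 24: 31, 28: 34, 32: 32, 36: 36, 40: 27, 44: 23, 48: 31, 52: 25, 56: 26, 60: 2
[... 953 characters left out ...]
, 84: 35, 88: 10, 92: 45, 96: 94, 100: 380, 104: 28}
scene salt [ 345. -206.   40.] box (array([ 350.5, -213.9]), array([85.8, 89.6]), 78.8) {4: 34, 8: 13, 12: 20, 16: 15, 20: 24, 24: 17, 28: 27, 32: 34, 36: 29, 40: 31, 44: 31, 48: 27, 52: 23, 56: 26, 60: 25, 64: 18, 68: 14, 72: 26, 76: 29, 80: 31, 84: 52, 88: 39}
scene mug [701. 195.  40.] box (array([695.2, 195.5]), array([174.6, 102.8]), 59.4) {4: 34, 8: 26, 12: 20, 16: 35, 20: 29, 24: 38, 28: 36, 32: 34, 36: 35, 40: 31, 44: 54, 48: 59, 52: 46, 56: 66, 60: 69, 64: 78, 68: 64, 72: 72, 76: 83, 80: 92, 84: 85, 88: 85, 92: 65}[ WARN:0@0.295] global loadsave.cpp:1063 imwrite_ Unsupported depth image for selected encoder is fallbacked to CV_8U.
```

View pics/topcrop.png

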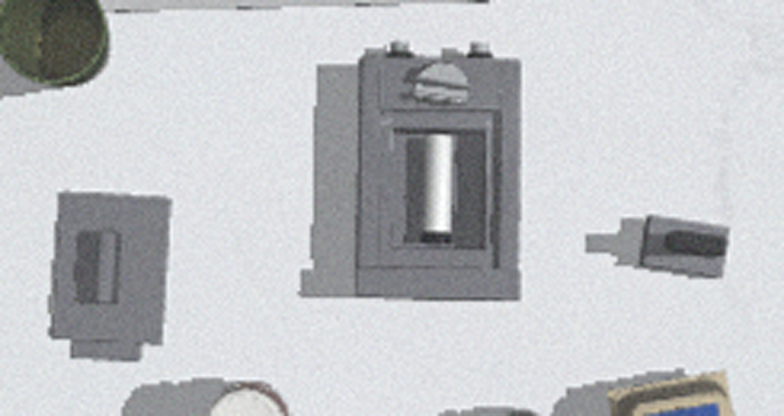

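The crop is 3.2x: the unit outline spans (357,58)-(520,298), the slot is the dark line at (440,85), the cover corners are (60,193),(171,199),(163,345),(50,338) with its tongue at (105,352), and the key grip is (668-725, 232-255). Now masks and precise numbers.

```bash
cat > m2.py <<'E'
from h import *
F={n:np.load(n+'.npz') for n in ('top','scene')}
def rect(n,m,z,op=0):
    if op: m=cv2.morphologyEx(m,cv2.MORPH_OPEN,np.ones((op,op),np.uint8))
    cs=cv2.findContours(m,cv2.RETR_EXTERNAL,cv2.CHAIN_APPROX_NONE)[0]; c=max(cs,key=cv2.contourArea)
    P=plane(n,c[:,0,:],z)[:,:2]*1000
    return P,cv2.minAreaRect(P.astype(np.float32))
for n in F:
    g=cv2.cvtColor(F[n]['p'],cv2.COLOR_RGB2GRAY); C=cloud(n,F[n]['d']); z=C[...,2]*1000; g3=cv2.resize(g,None,fx=4,fy=4,interpolation=cv2.INTER_CUBIC)
    def reg(c,r): return (abs(C[...,0]-c[0])<r[0])&(abs(C[...,1]-c[1])<r[1])
    sc=F[n]['p']; 
    for nm,c,r,zz,th,op in (('cover',(.489,.149),(.11,.09),.008,75,9),('unit',(.567,-.122),(.13,.10),.05,75,9),('stand',(.503,-.341),(.06,.07),.024,75,5)):
        m=reg(c,r)&(z>3 if nm=='cover' else z>10)
        lab=reg(c,r)&(g<th)&m
        P,q=rect(n,lab.astype(np.uint8),zz,op); print(n,nm,np.round(q[0],1),np.round(q[1],1),round(q[2],2),'grey',np.median(g[lab]),np.median(g[reg(c,r)&(z<3)]))
    for nm,c,r,a,b in (('rib',(.489,.149),(.1,.06),25,60),('keytop',(.503,-.341),(.06,.07),66,90),('lip',(.49,-.122),(.05,.09),56,72),('fast',(.64,-.122),(.03,.04),58,90)):
        m=reg(c,r)&(z>a)&(z<b); P=C[m]*1000
        q=cv2.minAreaRect(P[:,:2].astype(np.float32)); print(n,nm,m.sum(),'mean',np.round(P.mean(0),1),'medz',np.median(P[:,2]).round(1),'p5-95',np.percentile(P,[5,95],axis=0).round(0).tolist(),np.round(q[2],1))
E
python3 m2.py
```

```text
Traceback (most recent call last):
  File "m2.py", line 15, in <module>
    P,q=rect(n,lab.astype(np.uint8),zz,op); print(n,nm,np.round(q[0],1),np.round(q[1],1),round(q[2],2),'grey',np.median(g[lab]),np.median(g[reg(c,r)&(z<3)]))
        ~~~~^^^^^^^^^^^^^^^^^^^^^^^^^^^^^^
  File "m2.py", line 5, in rect
    cs=cv2.findContours(m,cv2.RETR_EXTERNAL,cv2.CHAIN_APPROX_NONE)[0]; c=max(cs,key=cv2.contourArea)
                                                                         ~~~^^^^^^^^^^^^^^^^^^^^^^^^
ValueError: max() iterable argument is empty
```

```bash
python3 - <<'E'
s=open('m2.py').read()
s=s.replace("lab=reg(c,r)&(g<th)&m","lab=reg(c,r)&(gs<th)")
s=s.replace("    sc=F[n]['p']; \n","    gs=cv2.bilateralFilter(g,5,30,3)\n    for uv in ((100//3+165+20,0),): pass\n    print(n,'levels',[int(np.median(gs[reg(c,(.012,.012))])) for c in ((.45,.12),(.64,-.06),(.5,.3))], cv2.calcHist([gs],[0],reg((.53,-.1),(.13,.3)).astype(np.uint8),[25],[0,250]).ravel().astype(int).tolist())\n")
open('m2.py','w').write(s)
E
sed -i "s/,75,/,TH[n],/g; s/^F=/TH=dict(top=88,scene=88)\nF=/" m2.py; python3 m2.py
```

```text
top levels [71, 80, 123] [0, 3, 11, 68, 583, 821, 2727, 1635, 1083, 241, 309, 410, 12401, 49, 0, 0, 0, 0, 0, 0, 0, 0, 0, 0, 0]
top cover [490.3 155.9] [ 99.6 145.3] 84.79 grey 70.0 125.0
top unit [ 568.2 -113.7] [174.9 211.4] 88.09 grey 69.0 122.0
top stand [ 504.  -326.5] [115.4  46.5] 78.91 grey 71.0 125.0
top rib 144 mean [497.7 152.5  36. ] medz 36.0 p5-95 [[470.0, 145.0, 31.0], [525.0, 161.0, 41.0]] 86.3
top keytop 100 mean [ 502.4 -349.5   76.3] medz 76.5 p5-95 [[495.0, -370.0, 71.0], [512.0, -330.0, 81.0]] 80.7
top lip 429 mean [ 475.5 -130.6   59.6] medz 59.5 p5-95 [[464.0, -194.0, 57.0], [488.0, -67.0, 63.0]] 86.9
top fast 132 mean [ 646.1 -140.    65.1] medz 65.2 p5-95 [[629.0, -158.0, 60.0], [660.0, -120.0, 69.0]] 79.0
scene levels [73, 81, 142] [0, 0, 0, 48, 429, 1684, 1079, 2378, 741, 198, 40, 92, 79, 1306, 6666, 1, 0, 0, 0, 0, 0, 0, 0, 0, 0]
scene cover [486.9 154.4] [ 98.6 151.6] 85.38 grey 73.0 141.0
scene unit [ 540. -123.] [165.  261.3] 87.23 grey 72.0 139.0
scene stand [ 517.2 -342.6] [ 87.8 128.2] 80.77 grey 55.0 141.0
scene rib 151 mean [493.2 152.   35.1] medz 36.4 p5-95 [[467.0, 145.0, 26.0], [525.0, 161.0, 40.0]] 86.0
scene keytop 142 mean [ 498.4 -349.8   74.9] medz 76.4 p5-95 [[491.0, -369.0, 67.0], [508.0, -331.0, 80.0]] 79.2
scene lip 448 mean [ 473.4 -131.1   60. ] medz 60.0 p5-95 [[461.0, -193.0, 57.0], [487.0, -68.0, 62.0]] 86.8
scene fast 145 mean [ 641.7 -138.2   64.6] medz 65.2 p5-95 [[627.0, -158.0, 59.0], [658.0, -118.0, 69.0]] 80.4
```

```bash
cat > m3.py <<'E'
from h import *
import sys
def edge(n,g,o,yaw,z,p0,p1,w=8):
    """rectangle side p0-p1 (mm, local): signed median offset (mm) of strongest gradient along its left normal, and slope"""
    p0,p1=np.array(p0,float),np.array(p1,float); t=(p1-p0)/np.linalg.norm(p1-p0); nn=np.array([-t[1],t[0]])
    s=np.linspace(.08,.92,40); k=np.arange(-w,w+.1,.5); L=np.linalg.norm(p1-p0)
    Q=p0+(s*L)[:,None,None]*t+k[None,:,None]*nn
    c,si=np.cos(yaw),np.sin(yaw); W=Q@np.array([[c,si],[-si,c]])+o
    uv=proj(n,np.c_[W.reshape(-1,2)/1000,np.full(W.shape[0]*W.shape[1],z/1000)]).reshape(W.shape).astype(np.float32)
    I=cv2.remap(g.astype(np.float32),uv[...,0],uv[...,1],cv2.INTER_CUBIC); I=cv2.GaussianBlur(I,(7,1),1.5)
    G=np.abs(np.gradient(I,axis=1)); j=G.argmax(1); a=k[j]; ok=abs(a-np.median(a))<3
    wgt=np.exp(-((k[None]-a[:,None])/2)**2)*G; a=(wgt*k).sum(1)/wgt.sum(1)
    f=np.polyfit((s*L-L/2)[ok],a[ok],1); return f[1],f[0],ok.mean(),G.max(1).mean()
def fit(n,o,yaw,sides,names,rep=3):
    g=cv2.cvtColor(np.load(n+'.npz')['p'],cv2.COLOR_RGB2GRAY)
    for nm,(z,p0,p1) in zip(names,sides):
        d,s,ok,st=edge(n,g,np.array(o,float),yaw,z,p0,p1); print(n,nm,'off %.2f mm slope %.4f ok %.2f str %.1f'%(d,s,ok,st))
U=([50,(90,70),(-70,70)],[50,(-70,-70),(90,-70)],[60,(-104,66),(-104,-66)],[60,(-78,-48),(-78,48)],[50,(58,-48),(58,-20)],[50,(-70,51),(50,51)],[50,(50,-51),(-70,-51)])
UN=('+y','-y','lip-x','lip+x','recess+x','rec+y','rec-y')
Cv=([8,(62,48),(-62,48)],[8,(-62,-48),(62,-48)],[8,(65,-46),(65,46)],[5,(-81,28),(-81,-28)],[38,(-32,8),(32,8)],[38,(32,-8),(-32,-8)])
CN=('+y','-y','+x','tongue-x','rib+y','rib-y')
K=([78,(8,-22),(8,22)],[78,(-8,22),(-8,-22)],[78,(8,22),(-8,22)],[78,(-8,-22),(8,-22)]); KN=('+x','-x','+y','-y')
St=([24,(22,-35),(22,35)],[24,(-22,35),(-22,-35)],[24,(22,35),(-22,35)],[24,(-22,-35),(22,-35)])
if __name__=='__main__':
  for n in ('top','scene'):
    fit(n,(567.2,-136.4),-.055,U,UN); print()
    fit(n,(497,152),-.075,Cv,CN); print(); fit(n,(501,-350),-.165,K,KN); fit(n,(501,-350),-.165,St,['stand'+k for k in KN])
E
python3 m3.py
```

```text
top +y off -2.16 mm slope 0.0052 ok 0.85 str 4.8
top -y off 2.29 mm slope 0.0119 ok 1.00 str 6.6
top lip-x off -2.54 mm slope 0.0044 ok 1.00 str 10.2
top lip+x off -0.78 mm slope 0.0180 ok 0.62 str 2.0
top recess+x off -0.74 mm slope 0.0037 ok 1.00 str 3.9
top rec+y off -0.98 mm slope -0.0010 ok 0.30 str 1.3
top rec-y off 0.54 mm slope -0.0006 ok 0.75 str 3.4

top +y off -4.95 mm slope -0.0142 ok 1.00 str 8.0
top -y off 0.82 mm slope -0.0092 ok 1.00 str 7.0
top +x off -1.19 mm slope -0.0063 ok 1.00 str 7.4
top tongue-x off 0.63 mm slope -0.0247 ok 1.00 str 7.7
top rib+y off -1.06 mm slope 0.0026 ok 1.00 str 2.6
top rib-y off -2.51 mm slope -0.0190 ok 0.68 str 3.1

top +x off -1.40 mm slope -0.0022 ok 1.00 str 4.4
top -x off -1.89 mm slope 0.0645 ok 0.97 str 5.2
top +y off -6.49 mm slope -0.0153 ok 0.95 str 1.8
top -y off -0.26 mm slope -0.0743 ok 1.00 str 10.1
top stand+x off -1.35 mm slope -0.0142 ok 1.00 str 6.4
top stand-x off -2.44 mm slope -0.0056 ok 1.00 str 8.8
top stand+y off -3.89 mm slope -0.0399 ok 0.85 str 5.9
top stand-y off -0.05 mm slope -0.0269 ok 1.00 str 7.9
scene +
[... 426 characters left out ...]
 -y off -0.58 mm slope -0.0099 ok 1.00 str 10.4
scene +x off -1.83 mm slope -0.0176 ok 1.00 str 6.5
scene tongue-x off -2.33 mm slope -0.0087 ok 1.00 str 11.2
scene rib+y off 0.72 mm slope 0.0450 ok 0.80 str 2.9
scene rib-y off -1.73 mm slope -0.0014 ok 0.97 str 2.4

scene +x off -0.60 mm slope -0.0149 ok 1.00 str 9.8
scene -x off 0.54 mm slope -0.0030 ok 0.60 str 0.4
scene +y off 0.34 mm slope -0.1200 ok 1.00 str 14.8
scene -y off -0.13 mm slope 0.0275 ok 1.00 str 14.8
scene stand+x off -2.52 mm slope -0.0252 ok 0.50 str 2.1
scene stand-x off 2.48 mm slope -0.0252 ok 1.00 str 2.2
scene stand+y off 0.22 mm slope -0.0205 ok 0.93 str 8.7
scene stand-y off -0.17 mm slope -0.0163 ok 1.00 str 9.9
```

```bash
cat >> h.py <<'E'
FL=np.diag([-1.,1.,-1.])
UNIT=np.array([566.3,-135.2,0]);UY=-.049
COV=np.array([497.5,152.8,0]);CY=-.086
KEY=np.array([501,-350.2,0]);KY=-.187
def tool(yaw,tilt=0): return R.from_euler('z',yaw)*R.from_euler('y',-tilt)*R.from_matrix(FL) if False else R.from_matrix(R.from_euler('z',yaw).as_matrix()@R.from_euler('y',-tilt).as_matrix()@FL)
def delta(p,Rt,s=None):
    s=s or env.get_state(); Rn=R.from_quat(s['ee_rot']); pn=s['position']*1000
    print('now',np.round(pn,1),'turn first',np.round((Rn.inv()*Rt).as_rotvec(),4),'then shift',np.round(Rt.inv().apply(np.array(p)-pn),1))
    print('   shift in current axes',np.round(Rn.inv().apply(np.array(p)-pn),1))
E
python3 - <<'E'
from h import *
p=COV.copy(); p[2]=150; delta(p,tool(CY)); print(env.tcp_to_tips)
E
```

```text
now [160.1 525.7 249.5] turn first [-0.0016 -0.0005 -0.2098] then shift [-368.2 -342.6   99.5]
   shift in current axes [-431.5 -258.2   99.8]
0.019
```

Request:
{"name": "play_rows", "arguments": {
  "motion": [
    [50, 0, 0, 0, 0, 0, -0.105],
    [50, 0, 0, 0, 0, 0, -0.105],
    [50, -28.3, -26.4, 5, 0, 0, 0],
    [50, -28.3, -26.4, 5, 0, 0, 0],
    [50, -28.3, -26.4, 5, 0, 0, 0],
    [50, -28.3, -26.4, 5, 0, 0, 0],
    [50, -28.3, -26.4, 5, 0, 0, 0],
    [50, -28.3, -26.4, 5, 0, 0, 0],
    [50, -28.3, -26.4, 5, 0, 0, 0],
    [50, -28.3, -26.4, 5, 0, 0, 0],
    [50, -28.3, -26.4, 5, 0, 0, 0],
    [50, -28.3, -26.4, 5, 0, 0, 0]
  ],
  "squeeze": 60
}}

```text
time_s: 1.1
position: [0.4203, 0.2371, 0.1999]
ee_rot: [0.043, 0.999, -0.0, -0.0]
contact_force: [0.1, 0.9, 0.1]
finger_gap: 0.576
grip_force: 0.0
```

Request:
{"name": "play_rows", "arguments": {
  "motion": [
    [50, -28.4, -26.2, 16, 0, 0, 0],
    [50, -28.4, -26.2, 16, 0, 0, 0],
    [50, -28.4, -26.2, 16, 0, 0, 0],
    [50, 0, 0, 0, 0, 0, 0],
    [50, 0, 0, 0, 0, 0, 0]
  ]
}}

```text
time_s: 1.52
position: [0.4977, 0.1518, 0.1509]
ee_rot: [0.045, 0.999, -0.0, -0.002]
contact_force: [-0.9, 0.2, 0.4]
finger_gap: 0.588
grip_force: 0.0
```

```bash
python3 - <<'E'
from h import *
p=COV.copy(); p[2]=31; delta(p,tool(CY)); s=env.get_state(); print(s['time_s'],s['contact_force'],s['finger_gap'])
E
```

```text
now [497.7 151.8 150.9] turn first [-0.0005 -0.0033 -0.0038] then shift [  0.3   1.  119.9]
   shift in current axes [-1.000e-01  1.100e+00  1.199e+02]
1.5167 [-0.87459063  0.21710488  0.37922546] 0.5879241256109481
```

Request:
{"name": "play_rows", "arguments": {
  "motion": [
    [50, 0, 1, 30, 0, -0.003, -0.004],
    [50, 0, 0, 30, 0, 0, 0],
    [50, 0, 0, 25, 0, 0, 0],
    [50, 0, 0, 20, 0, 0, 0],
    [50, 0, 0, 10, 0, 0, 0],
    [50, 0, 0, 5, 0, 0, 0],
    [50, 0, 0, 0, 0, 0, 0]
  ]
}}

```text
time_s: 2.1
position: [0.4971, 0.1553, 0.0322]
ee_rot: [0.04, 0.999, -0.0, 0.001]
contact_force: [0.2, 0.2, 0.2]
finger_gap: 0.585
grip_force: 0.0
```

Request:
{"name": "play_rows", "arguments": {
  "motion": [
    [10, 0, 0, 0, 0, 0, 0],
    [10, 0, 0, 0, 0, 0, 0],
    [10, 0, 0, 0, 0, 0, 0],
    [10, 0, 0, 0, 0, 0, 0],
    [10, 0, 0, 0, 0, 0, 0],
    [10, 0, 0, 0, 0, 0, 0]
  ],
  "squeeze": 70
}}

```text
time_s: 2.6
position: [0.499, 0.1548, 0.0341]
ee_rot: [0.041, 0.999, 0.0, 0.003]
contact_force: [-0.8, 1.5, 6.5]
finger_gap: 0.173
grip_force: 70.5
```

Request:
{"name": "play_rows", "arguments": {
  "motion": [
    [10, 0, 0, -10, 0, 0, 0],
    [10, 0, 0, -20, 0, 0, 0],
    [10, 0, 0, -30, 0, 0, 0],
    [10, 0, 0, -30, 0, 0, 0],
    [10, 0, 0, -30, 0, 0, 0],
    [10, 0, 0, 0, 0, 0, 0],
    [10, 0, 0, 0, 0, 0, 0],
    [10, 0, 0, 0, 0, 0, 0]
  ]
}}

```text
time_s: 3.27
position: [0.4969, 0.1544, 0.1524]
ee_rot: [0.041, 0.999, -0.0, 0.001]
contact_force: [-1.0, -0.4, -2.3]
finger_gap: 0.167
grip_force: 69.4
```

```bash
python3 - <<'E'
from h import *
for i in range(5):
    p,d=grab('top'); s=env.get_state(); print(s['time_s'],np.round(s['position']*1000,1),np.round(s['ee_rot'],3),np.round(s['contact_force'],1),np.round(s['wrist_torque'],2),s['finger_gap'])
cam0=cam('top')
q=proj('top',s['position'])[0]; print(q)
u,v=q.astype(int); a=p[v-45:v+45,u-60:u+60]
b,_=grab('scene'); u2,v2=proj('scene',s['position'])[0].astype(int); b=b[v2-45:v2+45,u2-60:u2+60]
cv2.imwrite('pics/held.png',np.clip(1.7*cv2.resize(np.hstack([a,b])[...,::-1],None,fx=3.3,fy=3.3,interpolation=cv2.INTER_CUBIC).astype(float),0,255).astype(np.uint8))
E
```

```text
3.3167 [496.4 154.4 151.6] [ 0.041  0.999 -0.     0.   ] [ 0.6  0.5 -2.2] [-0.02 -0.03 -0.04] 0.17137990184032623
3.3667 [496.3 154.4 151.2] [ 0.041  0.999 -0.    -0.   ] [ 0.3  0.7 -1.7] [-0.01  0.   -0.03] 0.170397418376496
3.4167 [496.4 154.4 151.1] [ 0.041  0.999 -0.    -0.   ] [-0.3  0.7 -2.4] [ 0.02  0.   -0.  ] 0.17303432597595378
3.4667 [496.5 154.4 151.1] [ 0.041  0.999 -0.     0.   ] [-1.2 -0.3 -1.3] [ 0.01 -0.01  0.03] 0.17307718069980954
3.5167 [496.7 154.5 151.2] [ 0.041  0.999 -0.     0.   ] [-0.4 -0.8 -2.7] [-0.02  0.02 -0.01] 0.16965944160086702
[189.41306069 221.97775779]
```

View pics/held.png

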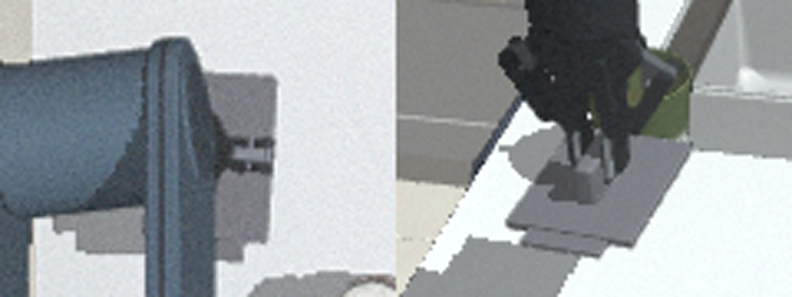

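The right half shows the cover held level with its tongue toward the camera; the left half shows the top view mostly blocked by the arm. Now I check the cover in hand against the tool pose.

```bash
cat > held.py <<'E'
from m3 import *
def held(h=31,tilt=0):
    s=env.get_state(); Rn=R.from_quat(s['ee_rot']); Rc=R.from_matrix(Rn.as_matrix()@FL); pos=s['position']*1000
    x=Rc.as_matrix()[:,0]; yaw=np.arctan2(x[1],x[0])
    o=pos+Rn.apply([0,0,h]); print('cover origin by hand',np.round(o,1),'yaw %.3f'%yaw,'tilt',np.round(np.arcsin(x[2]),3),s['time_s'])
    for n in ('scene','top'):
        d=np.load(n+'.npz')['d']; C=cloud(n,d)*1000; L=Rc.inv().apply((C-o).reshape(-1,3)).reshape(C.shape)
        m=(abs(L[...,0])<62)&(abs(L[...,1])<45)&(abs(L[...,1])>16)&(abs(L[...,2]-8)<9)
        P=L[m]; 
        if len(P)>50:
            A=np.c_[P[:,:2],np.ones(len(P))]; f=np.linalg.lstsq(A,P[:,2],rcond=None)[0]; print(n,len(P),'plate z',np.round(np.median(P[:,2]),2),'plane',np.round(f,4))
        m=(abs(L[...,2]-8)<7)&(abs(L[...,0])<90)&(abs(L[...,1])<65); P=L[m]; print(n,'local extents',np.round(np.percentile(P,[1,99],axis=0)[:,:2],1).tolist())
    return o,yaw
if __name__=='__main__':
    o,yaw=held()
    for n in ('scene','top'): fit(n,o[:2],yaw,[[z+o[2],a,b] for z,a,b in Cv],CN)
E
python3 held.py
```

```text
cover origin by hand [496.9 154.4 120.4] yaw -0.082 tilt 0.001 3.5667
scene 597 plate z 5.13 plane [-8.6000e-03  1.1000e-03  5.0922e+00]
scene local extents [[-81.0, -49.9], [62.0, 44.7]]
top 419 plate z 3.91 plane [-1.0000e-04 -1.6700e-02  3.3157e+00]
top local extents [[-77.9, -49.6], [62.6, 2.0]]
scene +y off 4.00 mm slope 0.0016 ok 0.90 str 6.2
scene -y off -6.32 mm slope 0.0006 ok 1.00 str 10.5
scene +x off 5.47 mm slope 0.0053 ok 0.72 str 2.8
scene tongue-x off -3.16 mm slope 0.0186 ok 0.85 str 2.9
scene rib+y off 2.53 mm slope 0.0312 ok 0.38 str 6.0
scene rib-y off 0.66 mm slope 0.0196 ok 0.40 str 4.2
top +y off 2.52 mm slope 0.0365 ok 0.75 str 3.8
top -y off -3.85 mm slope -0.0011 ok 1.00 str 9.3
top +x off 1.38 mm slope 0.0047 ok 0.80 str 5.5
top tongue-x off -0.55 mm slope -0.0362 ok 0.50 str 3.3
top rib+y off 6.62 mm slope -0.1902 ok 0.25 str 3.3
top rib-y off 5.01 mm slope 0.0251 ok 0.88 str 2.4
```

```bash
sed -i 's/h=31/h=34.5/' held.py; python3 held.py
```

```text
cover origin by hand [496.9 154.4 116.9] yaw -0.082 tilt 0.001 3.5667
scene 597 plate z 8.63 plane [-8.6000e-03  1.1000e-03  8.5922e+00]
scene local extents [[-81.2, -49.9], [62.0, 44.8]]
top 428 plate z 7.26 plane [-2.4000e-03 -1.5300e-02  6.7489e+00]
top local extents [[-78.8, -49.9], [62.8, 1.7]]
scene +y off 1.55 mm slope 0.0029 ok 0.88 str 6.4
scene -y off -4.85 mm slope -0.0026 ok 1.00 str 11.3
scene +x off 1.32 mm slope 0.0123 ok 0.70 str 2.3
scene tongue-x off -4.23 mm slope 0.0020 ok 0.93 str 4.3
scene rib+y off 1.64 mm slope -0.0477 ok 0.55 str 6.0
scene rib-y off 0.33 mm slope 0.0656 ok 0.45 str 4.3
top +y off 1.79 mm slope 0.0349 ok 0.72 str 3.8
top -y off -3.35 mm slope -0.0012 ok 1.00 str 9.3
top +x off 1.20 mm slope 0.0077 ok 0.75 str 5.6
top tongue-x off -0.99 mm slope -0.0186 ok 0.45 str 3.3
top rib+y off -0.60 mm slope 0.1211 ok 0.33 str 3.2
top rib-y off 4.56 mm slope 0.0260 ok 0.88 str 2.5
```

```bash
cat >> h.py <<'E'
UNIT=np.array([567,-133.2,0]); XO,H=1.0,34.5
def covtcp(tip,tilt,yaw=None):
    "TCP (mm, world) with tongue's lower tip edge at unit coords tip"
    yaw=UY if yaw is None else yaw; Ru=R.from_euler('z',yaw); Rc=Ru*R.from_euler('y',-tilt)
    p=UNIT+R.from_euler('z',UY).apply(tip)+Rc.apply([81+XO,0,H]); return p,tool(yaw,tilt)
E
python3 - <<'E'
from h import *
delta(*covtcp([-70,0,110],.26)); delta(*covtcp([-70,0,110],.0))
E
```

```text
now [496.9 154.5 151.4] turn first [-0.0047 -0.2592 -0.0326] then shift [ -85.  -283.9    9.1]
   shift in current axes [ -93.8 -281.   -12.8]
now [496.9 154.5 151.4] turn first [-0.0004  0.0008 -0.0329] then shift [ -96.1 -283.9    6.9]
   shift in current axes [-105.4 -280.6    7.1]
```

Request:
{"name": "play_rows", "arguments": {
  "motion": [
    [10, 0, 0, -5, -0.0016, -0.0864, -0.011],
    [10, 0, 0, -5, -0.0016, -0.0864, -0.011],
    [10, 0, 0, 0, -0.0016, -0.0864, -0.011],
    [10, -10.6, -35.5, 2.4, 0, 0, 0],
    [10, -10.6, -35.5, 2.4, 0, 0, 0],
    [10, -10.6, -35.5, 2.4, 0, 0, 0],
    [10, -10.6, -35.5, 2.4, 0, 0, 0],
    [10, -10.6, -35.5, 2.4, 0, 0, 0],
    [10, -10.6, -35.5, 2.4, 0, 0, 0],
    [10, -10.6, -35.5, 2.4, 0, 0, 0],
    [10, -10.8, -35.4, 2.3, 0, 0, 0],
    [10, 0, 0, 0, 0, 0, 0]
  ]
}}

```text
time_s: 4.57
position: [0.5724, -0.1403, 0.1662]
ee_rot: [0.026, 0.991, -0.005, 0.132]
contact_force: [0.9, -1.0, -1.6]
finger_gap: 0.169
grip_force: 69.5
```

Request:
{"name": "play_rows", "arguments": {
  "motion": [
    [10, 0, 0, 0, 0, 0, 0],
    [10, 0, 0, 0, 0, 0, 0],
    [10, 0, 0, 0, 0, 0, 0]
  ]
}}

```text
time_s: 4.82
position: [0.5694, -0.1319, 0.1652]
ee_rot: [0.024, 0.991, -0.002, 0.13]
contact_force: [-0.6, 0.9, -1.7]
finger_gap: 0.167
grip_force: 69.4
```

```bash
python3 - <<'E'
from h import *
p,d=grab('top'); b,d=grab('scene'); delta(*covtcp([-70,0,110],.26))
u,v=proj('top',[.567,-.133,.08])[0].astype(int); a=p[v-45:v+45,u-60:u+60]
u2,v2=proj('scene',[.567,-.133,.08])[0].astype(int); b=b[v2-45:v2+45,u2-60:u2+60]
cv2.imwrite('pics/hov.png',np.clip(1.7*cv2.resize(np.hstack([a,b])[...,::-1],None,fx=3.3,fy=3.3,interpolation=cv2.INTER_CUBIC).astype(float),0,255).astype(np.uint8))
E
```

```text
now [ 569.7 -131.6  165.6] turn first [0.0014 0.0013 0.0019] then shift [ 2.5 -1.7  0.6]
   shift in current axes [ 2.5 -1.7  0.6]
```

View pics/hov.png

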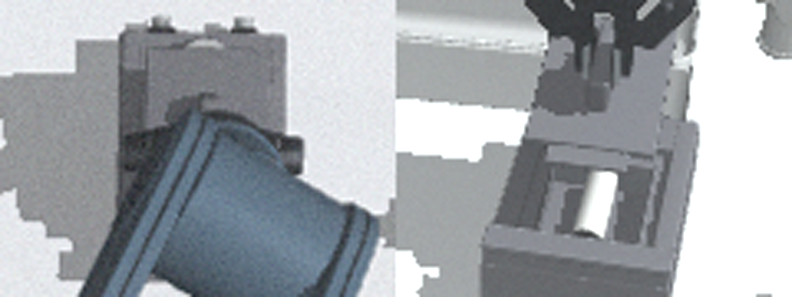

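The left half is the top view, with the cover's far edge at (150-280,45). The right half is the scene view, with the tilted tongue at (545-645,150) above the recess and the lip at (485-690,245). Now I measure the cover relative to the unit within the same view.

```bash
cat > rel.py <<'E'
from h import *
def edge3(n,g,o,Rm,p0,p1,nn,w=7):
    p0,p1,nn=[np.array(a,float) for a in (p0,p1,nn)]; s=np.linspace(.05,.95,40); k=np.arange(-w,w+.1,.5)
    Q=p0+s[:,None,None]*(p1-p0)+k[None,:,None]*nn; W=(Q.reshape(-1,3)@Rm.T+o)/1000
    uv=proj(n,W).reshape(len(s),len(k),2).astype(np.float32)
    I=cv2.GaussianBlur(cv2.remap(g.astype(np.float32),uv[...,0],uv[...,1],cv2.INTER_CUBIC),(7,1),1.5)
    G=abs(np.gradient(I,axis=1)); j=G.argmax(1); a=k[j]; ok=abs(a-np.median(a))<2.5
    wg=np.exp(-((k[None]-a[:,None])/2)**2)*G; a=(wg*k).sum(1)/wg.sum(1); L=np.linalg.norm(p1-p0)
    f=np.polyfit((s*L-L/2)[ok],a[ok],1); return 'off %.2f slope %.4f ok %.2f str %.1f'%(f[1],f[0],ok.mean(),G.max(1).mean())
Y=(0,1,0);X=(1,0,0)
US={'+y out':((-75,70,50),(60,70,50),Y),'-y out':((-75,-70,50),(60,-70,50),Y),'lip+y':((-102,70,60),(-80,70,60),Y),'lip-y':((-102,-70,60),(-80,-70,60),Y),'rail+y in':((-70,51,50),(-10,51,50),Y),'rail-y in':((-70,-51,50),(-10,-51,50),Y),'lip-x top':((-104,-66,60),(-104,66,60),X),'lip+x top':((-78,-45,60),(-78,45,60),X)}
CS={'+y':((-62,48,8),(0,48,8),Y),'-y':((-62,-48,8),(10,-48,8),Y),'+x':((65,-45,8),(65,45,8),X),'front -x':((-65,-46,8),(-65,46,8),X),'tongue top':((-81,-28,5),(-81,28,5),X),'tongue+y':((-80,30,5),(-67,30,5),Y),'tongue-y':((-80,-30,5),(-67,-30,5),Y)}
if __name__=='__main__':
    s=env.get_state(); Rn=R.from_quat(s['ee_rot']).as_matrix(); Rc=Rn@FL; o=s['position']*1000-Rc@np.array([XO,0,H])
    for n in ('scene','top'):
        g=cv2.cvtColor(np.load(n+'.npz')['p'],cv2.COLOR_RGB2GRAY)
        for k,v in US.items(): print(n,'U',k,edge3(n,g,UNIT,R.from_euler('z',UY).as_matrix(),*v))
        for k,v in CS.items(): print(n,'C',k,edge3(n,g,o,Rc,*v))
E
python3 rel.py
```

```text
scene U +y out off -2.91 slope -0.0004 ok 1.00 str 6.3
scene U -y out off -4.03 slope 0.0015 ok 1.00 str 12.6
scene U lip+y off -0.93 slope 0.0071 ok 1.00 str 3.7
scene U lip-y off -4.67 slope -0.0351 ok 1.00 str 13.7
scene U rail+y in off -1.44 slope 0.0092 ok 0.88 str 1.0
scene U rail-y in off 2.58 slope 0.0033 ok 0.62 str 4.9
scene U lip-x top off -1.21 slope 0.0014 ok 1.00 str 2.7
scene U lip+x top off -0.77 slope 0.0014 ok 0.62 str 4.4
scene C +y off -1.43 slope -0.0177 ok 0.95 str 9.5
scene C -y off -1.56 slope -0.0064 ok 0.93 str 2.7
scene C +x off 3.79 slope 0.0223 ok 0.68 str 3.3
scene C front -x off 2.14 slope -0.0084 ok 0.70 str 3.6
scene C tongue top off 1.49 slope 0.0069 ok 0.68 str 7.1
scene C tongue+y off -2.33 slope -0.0053 ok 1.00 str 5.7
scene C tongue-y off -1.63 slope -0.0571 ok 0.90 str 3.0
top U +y out off -1.40 slope -0.0024 ok 0.90 str 5.9
top U -y out off -1.29 slope 0.0041 ok 0.62 str 3.3
top U lip+y off -4.07 slope -0.2575 ok 0.82 str 3.4
top U lip-y off -0.85 slope -0.1442 ok 0.55 str 0.9
top U rail+y in off 0.73 slope 0.0128 ok 0.50 str 2.9
top U rail-y in off 2.28 slope 0.0404 ok 0.40 str 0.9
top U lip-x top off -1.43 slope -0.0035 ok 0.38 str 3.2
top U lip+x top off -0.16 slope 0.0177 ok 0.35 str 1.1
top C +y off -1.73 slope -0.0291 ok 0.38 str 2.2
top C -y off 1.71 slope -0.0028 ok 0.20 str 1.7
top C +x off 2.13 slope 0.0054 ok 0.82 str 3.5
top C front -x off -1.27 slope 0.0180 ok 0.38 str 1.6
top C tongue top off 1.91 slope -0.0130 ok 0.33 str 1.1
top C tongue+y off 3.50 slope -0.4041 ok 0.88 str 4.5
top C tongue-y off 0.44 slope -0.4330 ok 0.42 str 0.8
```

```bash
echo "UNIT=np.array([567,-134.3,0]);UY=-.048" >> h.py; python3 - <<'E'
from h import *
delta(*covtcp([-69,0,47],.22)); 
E
```

```text
now [ 569.7 -131.6  165.6] turn first [0.0012 0.0413 0.001 ] then shift [13.8 -2.8 65.7]
   shift in current axes [16.5 -2.8 65. ]
```

Request:
{"name": "play_rows", "arguments": {
  "motion": [
    [10, 6, -2.8, 0, 0.001, 0.041, 0.001],
    [10, 4, 0, 18, 0, 0, 0],
    [10, 3.8, 0, 18, 0, 0, 0],
    [10, 0, 0, 15, 0, 0, 0],
    [10, 0, 0, 10, 0, 0, 0],
    [10, 0, 0, 4.7, 0, 0, 0],
    [10, 0, 0, 0, 0, 0, 0],
    [10, 0, 0, 0, 0, 0, 0],
    [10, 0, 0, 0, 0, 0, 0]
  ]
}}

```text
time_s: 5.67
position: [0.5717, -0.1362, 0.0996]
ee_rot: [0.024, 0.994, -0.003, 0.111]
contact_force: [-0.3, -0.8, -1.5]
finger_gap: 0.169
grip_force: 69.5
```

```bash
cat > now.py <<'E'
from h import *
s=env.get_state(); Rn=R.from_quat(s['ee_rot']).as_matrix(); Rc=Rn@FL; pos=s['position']*1000; Ru=R.from_euler('z',UY).as_matrix()
t=Ru.T@(pos-Rc@np.array([XO+81,0,H])-UNIT); o=Ru.T@(pos-Rc@np.array([XO,0,H])-UNIT)
x=Rc[:,0]; print('t',round(s['time_s'],2),'tip in unit',np.round(t,1),'cover origin',np.round(o,1),'tilt %.3f yaw rel %.3f'%(np.arcsin(x[2]),np.arctan2(x[1],x[0])-UY),'F',np.round(s['contact_force'],1),'M',np.round(s['wrist_torque'],2))
E
python3 now.py
```

```text
t 5.67 tip in unit [-67.6  -1.6  47.8] cover origin [11.4 -1.7 65.7] tilt 0.223 yaw rel -0.001 F [-0.3 -0.8 -1.5] M [ 0.02  0.21 -0.03]
```

Request:
{"name": "play_rows", "arguments": {
  "motion": [
    [10, 0.4, 1.5, 2, 0, 0, 0],
    [10, 0.2, 0, 1, 0, 0, 0],
    [10, 0.2, 0, 1, 0, 0, 0],
    [10, 0, 0, 0, 0, 0, 0],
    [10, 0, 0, 0, 0, 0, 0]
  ]
}}

```text
time_s: 6.08
position: [0.5712, -0.1346, 0.0946]
ee_rot: [0.025, 0.994, -0.003, 0.11]
contact_force: [-0.4, 0.4, -2.1]
finger_gap: 0.172
grip_force: 69.5
```

```bash
python3 now.py
```

```text
t 6.08 tip in unit [-68.2  -0.   42.9] cover origin [10.8 -0.2 60.7] tilt 0.221 yaw rel -0.002 F [-0.4  0.4 -2.1] M [ 0.04  0.22 -0.05]
```

Request:
{"name": "play_rows", "arguments": {
  "motion": [
    [10, 0.2, 0, 1, 0, 0, 0],
    [10, 0.2, 0, 0.8, 0, 0, 0],
    [10, 0, 0, 0, 0, 0, 0],
    [10, 0, 0, 0, 0, 0, 0]
  ]
}}

```text
time_s: 6.42
position: [0.5712, -0.1346, 0.0926]
ee_rot: [0.025, 0.994, -0.003, 0.11]
contact_force: [0.0, 0.1, -1.8]
finger_gap: 0.174
grip_force: 69.5
```

```bash
python3 now.py
```

```text
t 6.42 tip in unit [-68.2  -0.   41. ] cover origin [10.8 -0.2 58.7] tilt 0.221 yaw rel -0.002 F [ 0.   0.1 -1.8] M [ 0.02  0.16 -0.01]
```

Request:
{"name": "play_rows", "arguments": {
  "motion": [
    [10, 0.2, 0, 1, 0, 0, 0],
    [10, 0, 0, 0, 0, 0, 0],
    [10, 0, 0, 0, 0, 0, 0]
  ]
}}

```text
time_s: 6.67
position: [0.5715, -0.1347, 0.092]
ee_rot: [0.025, 0.994, -0.003, 0.111]
contact_force: [-0.6, 0.8, 2.4]
finger_gap: 0.173
grip_force: 70.2
```

```bash
python3 now.py
```

```text
t 6.67 tip in unit [-67.9  -0.1  40.4] cover origin [11.1 -0.2 58.2] tilt 0.222 yaw rel -0.002 F [-0.6  0.8  2.4] M [ 0.09  0.42 -0.01]
```

Request:
{"name": "play_rows", "arguments": {
  "motion": [
    [10, 0.2, 0, 1, 0, 0, 0],
    [10, 0, 0, 0, 0, 0, 0],
    [10, 0, 0, 0, 0, 0, 0]
  ]
}}

```text
time_s: 6.92
position: [0.5718, -0.1347, 0.0915]
ee_rot: [0.025, 0.994, -0.003, 0.111]
contact_force: [-1.3, 1.2, 7.5]
finger_gap: 0.174
grip_force: 70.9
```

```bash
python3 now.py
```

```text
t 6.92 tip in unit [-67.6  -0.1  39.8] cover origin [11.4 -0.2 57.7] tilt 0.223 yaw rel -0.001 F [-1.3  1.2  7.5] M [0.17 0.8  0.07]
```

Request:
{"name": "play_rows", "arguments": {
  "motion": [
    [10, -0.7, 0, -3, 0, 0, 0],
    [10, 2.9, 0, -0.66, 0, 0, 0],
    [10, 2.9, 0, -0.66, 0, 0, 0],
    [10, 2.9, 0, -0.66, 0, 0, 0],
    [10, 2.9, 0, -0.66, 0, 0, 0],
    [10, 2.9, 0, -0.66, 0, 0, 0],
    [10, 0, 0, 0, 0, 0, 0],
    [10, 0, 0, 0, 0, 0, 0]
  ]
}}

```text
time_s: 7.58
position: [0.5562, -0.1338, 0.0937]
ee_rot: [0.025, 0.994, -0.003, 0.11]
contact_force: [0.2, 0.2, -1.8]
finger_gap: 0.174
grip_force: 69.6
```

```bash
python3 now.py
```

```text
t 7.58 tip in unit [-83.2   0.1  42. ] cover origin [-4.2 -0.1 59.8] tilt 0.221 yaw rel -0.002 F [ 0.2  0.2 -1.8] M [0.03 0.13 0.01]
```

Request:
{"name": "play_rows", "arguments": {
  "motion": [
    [10, 2, 0, -0.45, 0, 0, 0],
    [10, 2, 0, -0.45, 0, 0, 0],
    [10, 1.5, 0, -0.35, 0, 0, 0],
    [10, 0, 0, 0, 0, 0, 0],
    [10, 0, 0, 0, 0, 0, 0]
  ]
}}

```text
time_s: 8.0
position: [0.5508, -0.1336, 0.0938]
ee_rot: [0.025, 0.994, -0.003, 0.11]
contact_force: [0.2, 0.6, -2.3]
finger_gap: 0.171
grip_force: 69.6
```

```bash
python3 now.py
```

```text
t 8.0 tip in unit [-88.7   0.1  42.1] cover origin [-9.6 -0.1 59.9] tilt 0.221 yaw rel -0.002 F [ 0.2  0.6 -2.3] M [ 0.03  0.16 -0.  ]
```

Request:
{"name": "play_rows", "arguments": {
  "motion": [
    [10, 1, 0, -0.2, 0, 0, 0],
    [10, 1, 0, -0.2, 0, 0, 0],
    [10, 0, 0, 0, 0, 0, 0],
    [10, 0, 0, 0, 0, 0, 0]
  ]
}}

```text
time_s: 8.33
position: [0.5488, -0.1335, 0.0937]
ee_rot: [0.025, 0.994, -0.003, 0.11]
contact_force: [0.1, -0.1, -1.9]
finger_gap: 0.169
grip_force: 69.6
```

```bash
python3 now.py
```

```text
t 8.33 tip in unit [-90.7   0.1  42.1] cover origin [-11.7  -0.1  59.8] tilt 0.221 yaw rel -0.002 F [ 0.1 -0.1 -1.9] M [ 0.    0.18 -0.02]
```

Request:
{"name": "play_rows", "arguments": {
  "motion": [
    [10, 1, 0, -0.2, 0, 0, 0],
    [10, 1, 0, -0.2, 0, 0, 0],
    [10, 0, 0, 0, 0, 0, 0],
    [10, 0, 0, 0, 0, 0, 0]
  ]
}}

```text
time_s: 8.67
position: [0.5467, -0.1334, 0.0937]
ee_rot: [0.025, 0.994, -0.003, 0.11]
contact_force: [0.1, 1.0, -1.4]
finger_gap: 0.171
grip_force: 69.5
```

```bash
python3 now.py
```

```text
t 8.67 tip in unit [-92.7   0.   42. ] cover origin [-13.7  -0.1  59.8] tilt 0.221 yaw rel -0.002 F [ 0.1  1.  -1.4] M [-0.03  0.22  0.04]
```

Request:
{"name": "play_rows", "arguments": {
  "motion": [
    [10, 1, 0, -0.2, 0, 0, 0],
    [10, 1, 0, -0.2, 0, 0, 0],
    [10, 0, 0, 0, 0, 0, 0],
    [10, 0, 0, 0, 0, 0, 0]
  ]
}}

```text
time_s: 9.0
position: [0.5461, -0.1335, 0.0942]
ee_rot: [0.025, 0.993, -0.003, 0.112]
contact_force: [5.1, 1.2, -3.9]
finger_gap: 0.174
grip_force: 69.0
```

```bash
python3 now.py
```

```text
t 9.0 tip in unit [-93.1  -0.   42.3] cover origin [-14.2  -0.2  60.3] tilt 0.224 yaw rel -0.002 F [ 5.1  1.2 -3.9] M [ 0.34 -0.95  0.12]
```

```bash
echo "XO,H=-.3,33." >> h.py; python3 - <<'E'
from h import *
s=env.get_state(); print(np.round(env.get_state()['position']*1000,1))
# commanded now ~ measured minus contact offset: tip true est -93.9
prev=covtcp([-93.4,0,43.6],.221)
import sys
for tip,t in [([-91,0,43.6],.221),([-91,0,43.3],.18),([-91,0,43],.14),([-91,0,42.8],.1),([-91,0,42.6],.06),([-91,0,42.4],.02),([-91,0,42],0)]:
    p=covtcp(tip,t); print(t,'shift',np.round(prev[1].inv().apply(p[0]-prev[0]),2),'turn',np.round((prev[1].inv()*p[1]).as_rotvec(),4)); prev=p
E
python3 now.py
```

```text
[ 546.1 -133.5   94.2]
0.221 shift [-2.34  0.    0.53] turn [0. 0. 0.]
0.18 shift [-1.22  0.    3.63] turn [ 0.     0.041 -0.   ]
0.14 shift [-1.2  -0.    3.55] turn [0.   0.04 0.  ]
0.1 shift [-1.23  0.    3.45] turn [-0.    0.04  0.  ]
0.06 shift [-1.24 -0.    3.45] turn [0.   0.04 0.  ]
0.02 shift [-1.24  0.    3.45] turn [ 0.    0.04 -0.  ]
0 shift [-0.64 -0.    2.02] turn [-0.    0.02 -0.  ]
t 9.0 tip in unit [-92.2  -0.   44.1] cover origin [-13.2  -0.2  62.1] tilt 0.224 yaw rel -0.002 F [ 5.1  1.2 -3.9] M [ 0.34 -0.95  0.12]
```

Request:
{"name": "play_rows", "arguments": {
  "motion": [
    [10, -2.3, 0, 0.5, 0, 0, 0],
    [10, 0, 0, 0, 0, 0, 0],
    [10, -1.2, 0, 3.6, 0, 0.041, 0],
    [10, -1.2, 0, 3.5, 0, 0.04, 0],
    [10, -1.2, 0, 3.5, 0, 0.04, 0],
    [10, 0, 0, 0, 0, 0, 0],
    [10, 0, 0, 0, 0, 0, 0]
  ]
}}

```text
time_s: 9.58
position: [0.5527, -0.1337, 0.0835]
ee_rot: [0.025, 0.998, -0.001, 0.05]
contact_force: [0.6, -0.3, -1.0]
finger_gap: 0.166
grip_force: 69.5
```

```bash
python3 now.py
```

```text
t 9.58 tip in unit [-91.3   0.   42.6] cover origin [-10.7  -0.1  50.7] tilt 0.101 yaw rel -0.001 F [ 0.6 -0.3 -1. ] M [-0.04  0.04  0.  ]
```

No contact so far and well placed. Finishing the swing.

Request:
{"name": "play_rows", "arguments": {
  "motion": [
    [10, -1.2, 0, 3.5, 0, 0.04, 0],
    [10, -1.2, 0, 3.5, 0, 0.04, 0],
    [10, 0, 0, 0, 0, 0, 0],
    [10, 0, 0, 0, 0, 0, 0]
  ]
}}

```text
time_s: 9.92
position: [0.5554, -0.1338, 0.0771]
ee_rot: [0.025, 1.0, -0.0, 0.011]
contact_force: [0.6, -0.5, 0.6]
finger_gap: 0.174
grip_force: 69.9
```

```bash
python3 now.py
```

```text
t 9.92 tip in unit [-91.6   0.   42.4] cover origin [-10.6  -0.1  44.1] tilt 0.021 yaw rel -0.001 F [ 0.6 -0.5  0.6] M [-0.02  0.16 -0.03]
```

Request:
{"name": "play_rows", "arguments": {
  "motion": [
    [10, -0.6, 0, 2, 0, 0.02, 0],
    [10, 0, 0, 0, 0, 0, 0],
    [10, 0, 0, 0, 0, 0, 0]
  ]
}}

```text
time_s: 10.17
position: [0.5558, -0.1338, 0.0761]
ee_rot: [0.025, 1.0, -0.0, 0.001]
contact_force: [-3.0, -0.2, 5.6]
finger_gap: 0.174
grip_force: 70.6
```

```bash
python3 now.py
```

```text
t 10.17 tip in unit [-91.8   0.1  43. ] cover origin [-10.8  -0.1  43.1] tilt 0.001 yaw rel -0.002 F [-3.  -0.2  5.6] M [0.12 0.19 0.04]
```

The seated height matches: TCP height minus table-grasp height is 42.0 mm. Releasing.

Request:
{"name": "play_rows", "arguments": {
  "motion": [
    [10, 0, 0, 0.5, 0, 0, 0],
    [10, 0, 0, 0, 0, 0, 0],
    [40, 0, 0, -0.5, 0, 0, 0],
    [40, 0, 0, 0, 0, 0, 0],
    [40, 0, 0, 0, 0, 0, 0],
    [40, 0, 0, 0, 0, 0, 0],
    [40, 0, 0, -15, 0, 0, 0],
    [40, 0, 0, -30, 0, 0, 0],
    [40, 0, 0, -40, 0, 0, 0],
    [40, 0, 0, -30, 0, 0, 0.12],
    [40, 0, 0, 0, 0, 0, 0.122],
    [40, 0, 0, 0, 0, 0, 0.122]
  ]
}}

```text
time_s: 11.17
position: [0.5575, -0.1344, 0.1928]
ee_rot: [0.208, 0.978, -0.001, 0.003]
contact_force: [0.8, 0.2, -1.3]
finger_gap: 0.471
grip_force: 0.0
```

Request:
{"name": "play_rows", "arguments": {
  "motion": [
    [40, 0, 0, 0, 0, 0, 0.122],
    [40, 0, 0, 0, 0, 0, 0.122],
    [40, 0, 0, 0, 0, 0, 0.122],
    [40, 0, 0, 0, 0, 0, 0.122],
    [40, 0, 0, 0, 0, 0, 0.122],
    [40, 0, 0, 0, 0, 0, 0.122],
    [40, 0, 0, 0, 0, 0, 0.122],
    [40, 0, 0, 0, 0, 0, 0.122],
    [40, 0, 0, 0, 0, 0, 0.122],
    [40, 0, 0, 0, 0, 0, 0.122],
    [40, 0, 0, 0, 0, 0, 0.122],
    [40, 0, 0, 0, 0, 0, 0]
  ]
}}

```text
time_s: 12.17
position: [0.556, -0.1337, 0.1898]
ee_rot: [0.771, 0.637, -0.0, 0.0]
contact_force: [-0.1, -0.8, 0.4]
finger_gap: 0.472
grip_force: 0.0
```

```bash
cat >> h.py <<'E'
KEY=np.array([501.5,-349.5,0])
def ktool(yaw): # tool y along key x (heading yaw), z down
    c,s=np.cos(yaw),np.sin(yaw); y=np.array([c,s,0]); z=np.array([0,0,-1.]); return R.from_matrix(np.c_[np.cross(y,z),y,z])
E
python3 - <<'E'
from h import *
delta(KEY+[0,0,150],ktool(KY)); s=env.get_state(); print(s['time_s'],s['joints'],s['contact_force'])
E
```

```text
now [ 556.  -133.7  189.8] turn first [-0.0001  0.0001 -0.0023] then shift [-222.1  -13.4   39.8]
   shift in current axes [-222.1  -12.9   39.8]
12.1667 [-4.30974613e-01  3.43807438e-01  1.56972440e+00 -1.72943534e-04
  1.22810544e+00 -2.41629845e-01] [-0.09978535 -0.78098033  0.36785055]
```

Request:
{"name": "play_rows", "arguments": {
  "motion": [
    [40, -37, -2.2, 0, 0, 0, 0],
    [40, -37, -2.2, 0, 0, 0, 0],
    [40, -37, -2.2, 0, 0, 0, 0],
    [40, -37, -2.2, 10, 0, 0, 0],
    [40, -37, -2.2, 15, 0, 0, 0],
    [40, -37, -2.2, 15, 0, 0, 0],
    [40, 0, 0, 0, 0, 0, 0],
    [40, 0, 0, 0, 0, 0, 0],
    [40, 0, 0, 0, 0, 0, 0]
  ]
}}

```text
time_s: 12.92
position: [0.5021, -0.3493, 0.1499]
ee_rot: [0.769, 0.639, 0.0, -0.0]
contact_force: [-0.4, -0.6, -0.4]
finger_gap: 0.471
grip_force: 0.0
```

```bash
python3 - <<'E'
from h import *
p,d=grab('top'); b,d=grab('scene'); delta(KEY+[0,0,60],ktool(KY)); print(env.get_state()['time_s'])
u,v=proj('top',[.567,-.134,.05])[0].astype(int); a=p[v-45:v+45,u-60:u+60]
u2,v2=proj('scene',[.567,-.134,.05])[0].astype(int); b=b[v2-45:v2+45,u2-20:u2+100]
cv2.imwrite('pics/seat.png',np.clip(1.7*cv2.resize(np.hstack([a,b])[...,::-1],None,fx=3.3,fy=3.3,interpolation=cv2.INTER_CUBIC).astype(float),0,255).astype(np.uint8))
C=cloud('top',np.load('top.npz')['d'])*1000; L=(C-UNIT)@R.from_euler('z',UY).as_matrix()
for x0 in (-60,-20,20,45):
    for y0,y1 in ((-45,-15),(15,45)):
        m=(abs(L[...,0]-x0)<8)&(L[...,1]>y0)&(L[...,1]<y1); print(x0,y0,np.round(np.median(L[m][:,2]),1),m.sum())
E
```

```text
now [ 502.9 -348.5  150.7] turn first [0.0009 0.0002 0.0046] then shift [-1.3 -1.2 90.7]
   shift in current axes [-1.3 -1.3 90.7]
13.0167
-60 -45 48.9 66
-60 15 49.3 65
-20 -45 48.6 60
-20 15 49.4 64
20 -45 48.7 65
20 15 48.9 65
45 -45 48.9 66
45 15 48.9 59
```

View pics/seat.png

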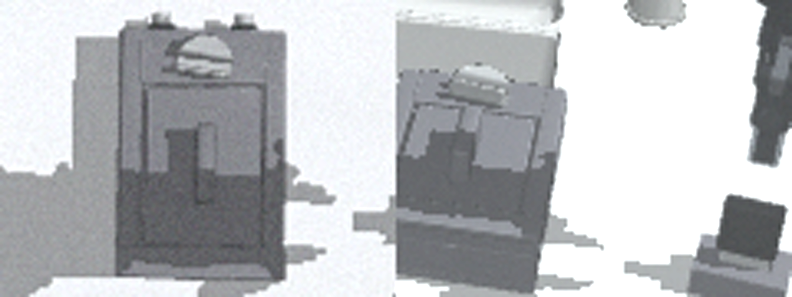

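The left half shows the cover lying flat in its recess and the fastener's slot as a dark line from (180,50) to (235,65). The right half shows the key upright at (750,230) with the fingers above it. Descending to the key, then measuring the slot.

Request:
{"name": "play_rows", "arguments": {
  "motion": [
    [40, -1.3, -1.3, 20, 0, 0, 0.004],
    [40, 0, 0, 25, 0, 0, 0],
    [40, 0, 0, 20, 0, 0, 0],
    [40, 0, 0, 15, 0, 0, 0],
    [40, 0, 0, 10, 0, 0, 0],
    [40, 0, 0, 0, 0, 0, 0],
    [40, 0, 0, 0, 0, 0, 0]
  ]
}}

```text
time_s: 13.6
position: [0.5014, -0.3499, 0.0606]
ee_rot: [0.77, 0.638, 0.0, 0.0]
contact_force: [0.9, -0.1, -0.1]
finger_gap: 0.468
grip_force: 0.0
```

```bash
cat > slot.py <<'E'
from h import *
for n in ('top','scene'):
    g=cv2.cvtColor(np.load(n+'.npz')['p'],cv2.COLOR_RGB2GRAY).astype(np.float32)
    # rectified patch at z=67 plane (disc top), 0.5 mm per px, unit axes centred on fastener axis
    k=np.arange(-32,32.1,.5); Yv,Xv=np.meshgrid(k,k)
    W=np.stack([Xv+73,Yv,np.full_like(Xv,67)],-1).reshape(-1,3)@R.from_euler('z',UY).as_matrix().T+UNIT
    uv=proj(n,W/1000).reshape(*Xv.shape,2).astype(np.float32); I=cv2.remap(g,uv[...,0],uv[...,1],cv2.INTER_CUBIC)
    np.save(n+'_slot.npy',I)
    J=cv2.GaussianBlur(I,(5,5),1)
    bright=(J>100).astype(np.uint8); nb,lab,st,ce=cv2.connectedComponentsWithStats(bright)
    m=cv2.morphologyEx(bright,cv2.MORPH_CLOSE,np.ones((25,25),np.uint8))
    b2=(J>85)
    ys=[];xs=[]
    for j in range(0,I.shape[1]):           # per y column: darkest x within +-9 mm, weighted
        if abs(k[j])>17: continue
        col=J[:,j]; w=np.where(abs(k)<10)[0]; i=w[col[w].argmin()]; xs.append(k[i]); ys.append(k[j])
    xs,ys=np.array(xs),np.array(ys); f=np.polyfit(ys,xs,1)
    for _ in range(3): ok=abs(xs-np.polyval(f,ys))<2.5; f=np.polyfit(ys[ok],xs[ok],1)
    print(n,'x = %.2f + %.3f y'%(f[1],f[0]),'ok',ok.mean(),'angle phi %.3f'%np.arctan(f[0]),'bright centroid',np.round([Xv[bright>0].mean(),Yv[bright>0].mean()],1))
A=np.hstack([cv2.resize(np.load(n+'_slot.npy')[::-1,::-1],None,fx=3,fy=3) for n in ('top','scene')])
cv2.imwrite('pics/slot.png',np.clip(A*1.6,0,255).astype(np.uint8))
E
python3 slot.py
```

```text
top x = 2.89 + 0.130 y ok 0.8260869565217391 angle phi 0.130 bright centroid [10.7 -0.3]
scene x = -5.58 + -0.305 y ok 0.6666666666666666 angle phi -0.296 bright centroid [15.9 -1.1]
```

View pics/slot.png

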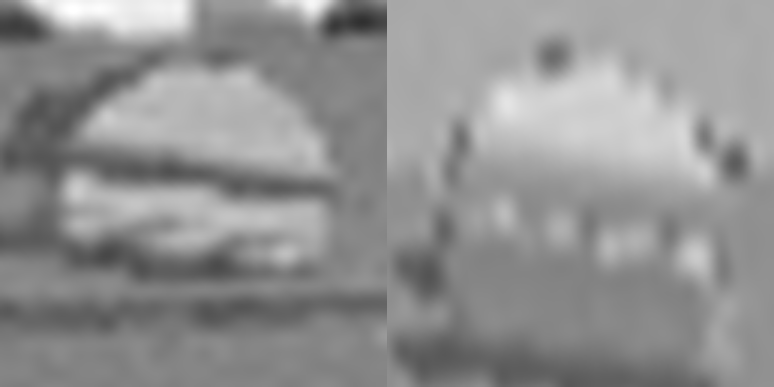

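Request:
{"name": "play_rows", "arguments": {
  "motion": [
    [10, 0, 0, 0, 0, 0, 0],
    [10, 0, 0, 0, 0, 0, 0],
    [10, 0, 0, 0, 0, 0, 0],
    [10, 0, 0, 0, 0, 0, 0],
    [10, 0, 0, 0, 0, 0, 0],
    [10, 0, 0, 0, 0, 0, 0],
    [10, 0, 0, 0, 0, 0, 0]
  ],
  "squeeze": 70
}}

```text
time_s: 14.18
position: [0.5016, -0.3513, 0.0618]
ee_rot: [0.771, 0.637, 0.0, 0.002]
contact_force: [-1.3, 1.2, 6.9]
finger_gap: 0.179
grip_force: 68.9
```

The rectified patch (6 px/mm, +x up) shows on the left the top-view slot shadow from (70,155) to (330,188), so the fastener angle is about 0.13 and the disc centre is near (197,205). The scene half is too blurred to use. Lifting the key.

Request:
{"name": "play_rows", "arguments": {
  "motion": [
    [10, 0, 0, -5, 0, 0, 0],
    [10, 0, 0, -10, 0, 0, 0],
    [10, 0, 0, -20, 0, 0, 0],
    [10, 0, 0, -30, 0, 0, 0],
    [10, 0, 0, -35, 0, 0, 0],
    [10, 0, 0, 0, 0, 0, 0],
    [10, 0, 0, 0, 0, 0, 0]
  ]
}}

```text
time_s: 14.77
position: [0.5018, -0.3519, 0.1636]
ee_rot: [0.771, 0.637, 0.0, 0.003]
contact_force: [0.2, 0.5, -0.7]
finger_gap: 0.174
grip_force: 69.5
```

```bash
cat >> h.py <<'E'
def fast(z,phi,dx=-1.,dy=0.): return UNIT+R.from_euler('z',UY).apply([73+dx,dy,z]),ktool(UY-phi)
E
python3 - <<'E'
from h import *
s=env.get_state(); print(s['time_s'],np.round(s['position']*1000,1),s['finger_gap'],s['contact_force'],s['joints'])
delta(*fast(160,.128))
# key in hand, from scene depth
b,d=grab('scene'); Rn=R.from_quat(s['ee_rot']); C=cloud('scene',d)*1000; s=env.get_state(); L=Rn.inv().apply((C-s['position']*1000).reshape(-1,3))
m=(abs(L[:,0])<35)&(abs(L[:,1])<14)&(L[:,2]>18)&(L[:,2]<75); P=L[m]; print(len(P),'x',np.percentile(P[:,0],[2,50,98]).round(1),'y',np.percentile(P[:,1],[5,50,95]).round(1),'z',np.percentile(P[:,2],[50,95,98,100]).round(1))
for z in range(18,66,4):
    q=P[(P[:,2]>=z)&(P[:,2]<z+4)]; 
    if len(q)>3: print(z,len(q),q[:,0].min().round(1),q[:,0].max().round(1),np.median(q[:,1]).round(1))
E
```

```text
14.7667 [ 501.8 -351.9  163.6] 0.17426278355313007 [ 0.15108493  0.53035234 -0.73118861] [-7.93140423e-01  4.32908239e-01  1.50230463e+00 -3.22794402e-04
  1.20001093e+00 -6.04037504e-01]
now [ 501.8 -351.9  163.6] turn first [ 0.005   0.0039 -0.013 ] then shift [234.8  97.5   3.6]
   shift in current axes [236.1  94.4   3.1]
157 x [-18.5   0.7  17.8] y [-7.  -1.9  1.5] z [35.6 49.  50.6 54. ]
18 16 -21.8 19.9 -7.0
22 14 -19.1 17.8 -4.5
26 14 -17.3 17.5 -2.5
30 23 -17.7 17.1 -0.8
34 23 -16.0 16.8 -1.3
38 23 -17.0 18.0 -1.2
42 19 -17.5 15.4 -1.3
46 20 -15.7 17.3 -1.5
50 5 -16.2 16.9 0.4
```

Request:
{"name": "play_rows", "arguments": {
  "motion": [
    [10, 0, 0, 0, 0.003, 0.003, -0.013],
    [10, 33.5, 13.9, 0, 0, 0, 0],
    [10, 33.5, 13.9, 0, 0, 0, 0],
    [10, 33.5, 13.9, 0, 0, 0, 0],
    [10, 33.5, 13.9, 0, 0, 0, 0],
    [10, 33.5, 13.9, 0, 0, 0, 0],
    [10, 33.5, 13.9, 0, 0, 0, 0],
    [10, 33.8, 14.1, 0, 0, 0, 0],
    [10, 0, 0, 10, 0, 0, 0],
    [10, 0, 0, 10, 0, 0, 0],
    [10, 0, 0, 0, 0, 0, 0],
    [10, 0, 0, 0, 0, 0, 0]
  ]
}}

```text
time_s: 15.82
position: [0.6361, -0.137, 0.1383]
ee_rot: [0.767, 0.642, -0.001, -0.004]
contact_force: [0.8, -0.5, -1.3]
finger_gap: 0.177
grip_force: 69.5
```

```bash
python3 - <<'E'
from h import *
p,d=grab('top'); b,d2=grab('scene'); delta(*fast(125,.128)); s=env.get_state(); print(s['time_s'])
u,v=proj('top',[.638,-.138,.08])[0].astype(int); a=p[v-30:v+30,u-40:u+40]
u2,v2=proj('scene',[.638,-.138,.08])[0].astype(int); b=b[v2-30:v2+30,u2-40:u2+40]
cv2.imwrite('pics/kh.png',np.clip(1.7*cv2.resize(np.hstack([a,b])[...,::-1],None,fx=5,fy=5,interpolation=cv2.INTER_CUBIC).astype(float),0,255).astype(np.uint8))
Rn=R.from_quat(s['ee_rot']); C=cloud('scene',d2)*1000; L=Rn.inv().apply((C-s['position']*1000).reshape(-1,3)); 
m=(abs(L[:,0])<25)&(abs(L[:,1])<12)&(L[:,2]>30)&(L[:,2]<56); P=L[m]; print(len(P),np.percentile(P,[2,50,98],axis=0).round(1).tolist())
L=(C-UNIT).reshape(-1,3)@R.from_euler('z',UY).as_matrix(); m=(abs(L[:,0]-73)<30)&(abs(L[:,1])<30)&(abs(L[:,2]-66)<5); P=L[m]; print('disc',len(P),np.percentile(P,[2,50,98],axis=0).round(1).tolist())
E
```

```text
now [ 637.1 -137.8  140.1] turn first [-0.0038 -0.0027 -0.0017] then shift [ 0.4  1.8 15.1]
   shift in current axes [ 0.3  1.8 15.1]
15.9167
99 [[-16.7, -7.0, 31.1], [-0.4, -2.4, 41.2], [16.8, 2.4, 53.8]]
disc 126 [[60.3, -21.2, 61.6], [77.7, -1.4, 65.4], [94.1, 22.1, 69.6]]
```

View pics/kh.png

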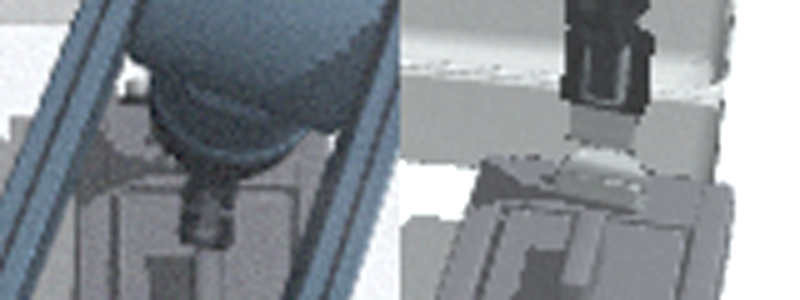

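The scene view shows the blade (570-635, 105-145) directly above the fastener disc (555-650, 150-205), laterally centred. Descending with guarded steps.

Request:
{"name": "play_rows", "arguments": {
  "motion": [
    [10, 0.3, 1.6, 6, -0.004, -0.003, -0.002],
    [10, 0, 0, 6, 0, 0, 0],
    [10, 0, 0, 4, 0, 0, 0],
    [10, 0, 0, 2, 0, 0, 0],
    [10, 0, 0, 0, 0, 0, 0],
    [10, 0, 0, 0, 0, 0, 0]
  ]
}}

```text
time_s: 16.42
position: [0.6394, -0.1364, 0.1223]
ee_rot: [0.766, 0.643, 0.0, 0.0]
contact_force: [0.4, 0.2, -0.8]
finger_gap: 0.174
grip_force: 69.5
```

```bash
cat > kn.py <<'E'
from h import *
s=env.get_state(); print(round(s['time_s'],2),'F',np.round(s['contact_force'],1),'M',np.round(s['wrist_torque'],2)); y=R.from_quat(s['ee_rot']).as_matrix()[:,1]
q=R.from_euler('z',UY).inv().apply(s['position']*1000-UNIT); print('unit coords',np.round(q,1),'phi %.3f'%(UY-np.arctan2(y[1],y[0])),'grip',s['grip_force'],s['joints'][5])
E
python3 kn.py
```

```text
16.42 F [ 0.4  0.2 -0.8] M [-0.   -0.03 -0.03]
unit coords [ 72.4   1.3 122.3] phi 0.126 grip 69.5340371131897 -0.20655980725325046
```

Request:
{"name": "play_rows", "arguments": {
  "motion": [
    [10, 0, 0, 2, 0, 0, 0],
    [10, 0, 0, 2, 0, 0, 0],
    [10, 0, 0, 0, 0, 0, 0],
    [10, 0, 0, 0, 0, 0, 0]
  ]
}}

```text
time_s: 16.75
position: [0.6394, -0.1363, 0.1184]
ee_rot: [0.766, 0.643, 0.0, 0.0]
contact_force: [0.9, -0.5, -1.0]
finger_gap: 0.178
grip_force: 69.5
```

```bash
python3 kn.py
```

```text
16.75 F [ 0.9 -0.5 -1. ] M [0.04 0.01 0.04]
unit coords [ 72.4   1.4 118.4] phi 0.126 grip 69.53489542007446 -0.20652420720075748
```

Request:
{"name": "play_rows", "arguments": {
  "motion": [
    [10, -1, 0, 2, 0, 0, 0],
    [10, 0, 0, 2, 0, 0, 0],
    [10, 0, 0, 0, 0, 0, 0],
    [10, 0, 0, 0, 0, 0, 0]
  ]
}}

```text
time_s: 17.08
position: [0.6392, -0.1374, 0.1143]
ee_rot: [0.766, 0.643, 0.0, 0.0]
contact_force: [-0.3, -0.4, -1.5]
finger_gap: 0.174
grip_force: 69.5
```

```bash
python3 kn.py
```

```text
17.08 F [-0.3 -0.4 -1.5] M [ 0.01 -0.04  0.02]
unit coords [ 72.2   0.3 114.3] phi 0.126 grip 69.53350782394409 -0.20802184431004428
```

Request:
{"name": "play_rows", "arguments": {
  "motion": [
    [10, 0, 0, 2, 0, 0, 0],
    [10, 0, 0, 1.5, 0, 0, 0],
    [10, 0, 0, 0, 0, 0, 0],
    [10, 0, 0, 0, 0, 0, 0]
  ]
}}

```text
time_s: 17.42
position: [0.6392, -0.1374, 0.1108]
ee_rot: [0.766, 0.643, 0.0, 0.0]
contact_force: [-0.3, 0.6, -0.7]
finger_gap: 0.179
grip_force: 69.5
```

```bash
python3 kn.py
```

```text
17.42 F [-0.3  0.6 -0.7] M [ 0.01 -0.05  0.02]
unit coords [ 72.2   0.4 110.8] phi 0.126 grip 69.53333258628845 -0.20803989275958765
```

Sliding in freely; 1 mm steps to the floor.

Request:
{"name": "play_rows", "arguments": {
  "motion": [
    [10, 0, 0, 1, 0, 0, 0],
    [10, 0, 0, 1, 0, 0, 0],
    [10, 0, 0, 0, 0, 0, 0],
    [10, 0, 0, 0, 0, 0, 0]
  ]
}}

```text
time_s: 17.75
position: [0.6393, -0.1374, 0.109]
ee_rot: [0.766, 0.643, 0.0, 0.001]
contact_force: [-0.1, -0.1, -0.1]
finger_gap: 0.177
grip_force: 69.5
```

```bash
python3 kn.py
```

```text
17.75 F [-0.1 -0.1 -0.1] M [-0.03  0.02  0.  ]
unit coords [ 72.3   0.4 109. ] phi 0.126 grip 69.53424453735352 -0.20804632614370258
```

Request:
{"name": "play_rows", "arguments": {
  "motion": [
    [10, 0, 0, 1, 0, 0, 0],
    [10, 0, 0, 0.5, 0, 0, 0],
    [10, 0, 0, 0, 0, 0, 0],
    [10, 0, 0, 0, 0, 0, 0]
  ]
}}

```text
time_s: 18.08
position: [0.6394, -0.1374, 0.1087]
ee_rot: [0.766, 0.643, 0.0, 0.001]
contact_force: [-3.0, 0.6, 6.2]
finger_gap: 0.179
grip_force: 70.6
```

```bash
python3 kn.py
```

```text
18.08 F [-3.   0.6  6.2] M [0.18 0.44 0.01]
unit coords [ 72.5   0.3 108.7] phi 0.126 grip 70.63189744949341 -0.2080273007878997
```

Request:
{"name": "play_rows", "arguments": {
  "motion": [
    [10, 0, 0, -1.3, 0, 0, 0],
    [10, 0, 0, 0, 0, 0, 0.08],
    [10, 0, 0, 0, 0, 0, 0.08],
    [10, 0, 0, 0, 0, 0, 0.08],
    [10, 0, 0, 0, 0, 0, 0.08],
    [10, 0, 0, 0, 0, 0, 0.08],
    [10, 0, 0, 0, 0, 0, 0]
  ]
}}

```text
time_s: 18.67
position: [0.639, -0.1373, 0.1088]
ee_rot: [0.879, 0.477, 0.0, 0.0]
contact_force: [-0.9, 0.5, -0.4]
finger_gap: 0.173
grip_force: 69.6
```

```bash
python3 kn.py
```

```text
18.67 F [-0.9  0.5 -0.4] M [0.06 0.21 0.05]
unit coords [ 72.1   0.5 108.8] phi 0.529 grip 69.62754249572754 0.19471371121482173
```

Request:
{"name": "play_rows", "arguments": {
  "motion": [
    [10, 0, 0, 0, 0, 0, 0.08],
    [10, 0, 0, 0, 0, 0, 0.08],
    [10, 0, 0, 0, 0, 0, 0.08],
    [10, 0, 0, 0, 0, 0, 0.08],
    [10, 0, 0, 0, 0, 0, 0.08],
    [10, 0, 0, 0, 0, 0, 0.08],
    [10, 0, 0, 0, 0, 0, 0.08],
    [10, 0, 0, 0, 0, 0, 0.08],
    [10, 0, 0, 0, 0, 0, 0.08],
    [10, 0, 0, 0, 0, 0, 0],
    [10, 0, 0, 0, 0, 0, 0]
  ]
}}

```text
time_s: 19.58
position: [0.639, -0.1369, 0.1088]
ee_rot: [0.99, 0.14, 0.0, -0.0]
contact_force: [-2.0, 1.9, 2.2]
finger_gap: 0.177
grip_force: 70.0
```

```bash
python3 kn.py
```

```text
19.58 F [-2.   1.9  2.2] M [0.52 0.5  0.  ]
unit coords [ 72.    0.8 108.8] phi 1.242 grip 69.95491862297058 0.9079961896939716
```

Request:
{"name": "play_rows", "arguments": {
  "motion": [
    [10, 0, 0, 0, 0, 0, 0.05],
    [10, 0, 0, 0, 0, 0, 0.05],
    [10, 0, 0, 0, 0, 0, 0.05],
    [10, 0, 0, 0, 0, 0, 0],
    [10, 0, 0, 0, 0, 0, 0]
  ]
}}

```text
time_s: 20.0
position: [0.639, -0.137, 0.1088]
ee_rot: [0.998, 0.065, 0.0, -0.0]
contact_force: [-2.3, 3.2, 2.5]
finger_gap: 0.177
grip_force: 70.0
```

```bash
python3 kn.py
```

```text
20.0 F [-2.3  3.2  2.5] M [0.72 0.56 0.07]
unit coords [ 72.1   0.8 108.8] phi 1.392 grip 70.02568244934082 1.0582597821468471
```

Request:
{"name": "play_rows", "arguments": {
  "motion": [
    [10, 0, 0, 0, 0, 0, 0.04],
    [10, 0, 0, 0, 0, 0, 0.04],
    [10, 0, 0, 0, 0, 0, 0],
    [10, 0, 0, 0, 0, 0, 0]
  ]
}}

```text
time_s: 20.33
position: [0.6391, -0.137, 0.1088]
ee_rot: [1.0, 0.025, 0.0, -0.0]
contact_force: [-3.5, 4.5, 4.6]
finger_gap: 0.178
grip_force: 70.1
```

```bash
python3 kn.py
```

```text
20.33 F [-3.5  4.5  4.6] M [0.83 0.59 0.02]
unit coords [ 72.1   0.8 108.8] phi 1.473 grip 70.0771951675415 1.1388314796665915
```

Request:
{"name": "play_rows", "arguments": {
  "motion": [
    [10, 0, 0, 0, 0, 0, 0.04],
    [10, 0, 0, 0, 0, 0, 0.04],
    [10, 0, 0, 0, 0, 0, 0],
    [10, 0, 0, 0, 0, 0, 0]
  ]
}}

```text
time_s: 20.67
position: [0.6391, -0.1366, 0.1088]
ee_rot: [1.0, -0.014, 0.0, -0.0]
contact_force: [-2.1, 6.2, 4.0]
finger_gap: 0.175
grip_force: 70.6
```

```bash
python3 kn.py
```

```text
20.67 F [-2.1  6.2  4. ] M [1.06 0.6  0.89]
unit coords [ 72.1   1.2 108.8] phi 1.551 grip 70.63722252845764 1.2179964871314075
```

Request:
{"name": "play_rows", "arguments": {
  "motion": [
    [10, 0, 0, 0, 0, 0, 0.03],
    [10, 0, 0, 0, 0, 0, 0.03],
    [10, 0, 0, 0, 0, 0, 0],
    [10, 0, 0, 0, 0, 0, 0]
  ]
}}

```text
time_s: 21.0
position: [0.6392, -0.1366, 0.1088]
ee_rot: [0.999, -0.043, 0.0, 0.0]
contact_force: [-2.7, 5.8, 3.9]
finger_gap: 0.179
grip_force: 78.0
```

```bash
python3 kn.py
```

```text
21.0 F [-2.7  5.8  3.9] M [1.07 0.51 1.76]
unit coords [ 72.2   1.2 108.8] phi 1.609 grip 77.97436952590942 1.276445694258671
```

Request:
{"name": "play_rows", "arguments": {
  "motion": [
    [10, 0, 0, 0, 0, 0, -0.05],
    [10, -0.4, -0.8, 0, 0, 0, -0.05],
    [10, 0, 0, 0, 0, 0, 0],
    [10, 0, 0, 0, 0, 0, 0]
  ]
}}

```text
time_s: 21.33
position: [0.639, -0.1365, 0.1088]
ee_rot: [1.0, 0.004, 0.001, 0.0]
contact_force: [-1.5, 2.7, 2.2]
finger_gap: 0.173
grip_force: 70.0
```

```bash
python3 kn.py
```

```text
21.33 F [-1.5  2.7  2.2] M [0.72 0.44 0.38]
unit coords [ 72.    1.2 108.8] phi 1.515 grip 70.02662301063538 1.1824237277743217
```

Request:
{"name": "play_rows", "arguments": {
  "motion": [
    [10, -0.3, -0.5, 0, 0, 0, -0.02],
    [10, 0, 0, 0, 0, 0, 0],
    [34, 0, 0, 0, 0, 0, 0],
    [34, 0, 0, 0, 0, 0, 0],
    [34, 0, 0, 0, 0, 0, 0],
    [34, 0, 0, 0, 0, 0, 0],
    [34, 0, 0, -5, 0, 0, 0],
    [34, 0, 0, -10, 0, 0, 0],
    [34, 0, 0, -20, 0, 0, 0],
    [34, 0, 0, -30, 0, 0, 0],
    [34, 0, 0, -30, 0, 0, 0],
    [34, 0, 0, -20, 0, 0, 0]
  ]
}}

```text
time_s: 22.33
position: [0.6395, -0.1364, 0.2282]
ee_rot: [1.0, 0.013, 0.003, 0.001]
contact_force: [1.2, -0.8, 0.1]
finger_gap: 0.401
grip_force: 0.0
```

Request:
{"name": "play_rows", "arguments": {
  "motion": [
    [34, -30, 0, 0, 0, 0, 0],
    [34, -30, 20, 0, 0, 0, 0],
    [34, -30, 30, 0, 0, 0, 0],
    [34, -30, 30, 0, 0, 0, 0],
    [34, -30, 30, 0, 0, 0, 0],
    [34, 0, 30, 0, 0, 0, 0],
    [34, 0, 30, 0, 0, 0, 0],
    [34, 0, 0, 0, 0, 0, 0],
    [34, 0, 0, 0, 0, 0, 0]
  ]
}}

```text
time_s: 23.08
position: [0.4944, -0.3102, 0.2246]
ee_rot: [1.0, 0.012, 0.001, 0.001]
contact_force: [-0.2, 0.4, 1.3]
finger_gap: 0.398
grip_force: 0.0
```

```bash
python3 - <<'E'
from h import *
p,d=grab('top'); b,d2=grab('scene'); s=env.get_state(); print(s['time_s'],s['position'])
u,v=proj('top',[.60,-.138,.08])[0].astype(int); a=p[v-45:v+45,u-60:u+60]
u2,v2=proj('scene',[.60,-.138,.08])[0].astype(int); b=b[v2-45:v2+45,u2-60:u2+60]
cv2.imwrite('pics/end.png',np.clip(1.7*cv2.resize(np.hstack([a,b])[...,::-1],None,fx=3.3,fy=3.3,interpolation=cv2.INTER_CUBIC).astype(float),0,255).astype(np.uint8))
C=cloud('top',d)*1000; L=((C-UNIT).reshape(-1,3)@R.from_euler('z',UY).as_matrix()); P=L[(abs(L[:,0]-73)<35)&(abs(L[:,1])<35)&(L[:,2]>100)&(L[:,2]<135)]
r=cv2.minAreaRect(P[:,:2].astype(np.float32)); print('key top',len(P),np.median(P,0).round(1),r)
for nm,c in (('jam',(358,35)),('salt',(345,-206)),('mug',(701,195))):
    Q=C[(abs(C[...,0]-c[0])<50)&(abs(C[...,1]-c[1])<50)&(C[...,2]>80)&(C[...,2]<110)]; print(nm,Q.mean(0).round(0),len(Q))
E
```

```text
23.1833 [ 0.49468436 -0.30795713  0.22424678]
key top 114 [ 72.3  -0.2 123.3] ((73.81570434570312, -0.2842979431152344), (43.95073699951172, 15.746452331542969), 4.6915693283081055)
jam [361.  32. 100.] 514
salt [nan nan nan] 0
mug [702. 199.  88.] 207<stdin>:9: RuntimeWarning: Mean of empty slice.
  ret = um.true_divide(
```

View pics/end.png

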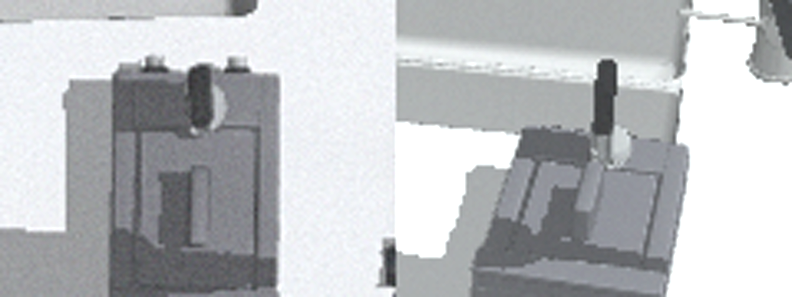

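The picture shows the cover flat and the key upright in the slot, turned almost in line with x, with the fastener over the cover's edge. I check the salt shaker in the scene view, then hand in.

```bash
python3 - <<'E'
from h import *
d=np.load('scene.npz')['d']; C=cloud('scene',d)*1000
Q=C[(abs(C[...,0]-345)<45)&(abs(C[...,1]+206)<45)&(C[...,2]>75)&(C[...,2]<95)]; print('salt',len(Q),Q.mean(0).round(0) if len(Q) else '')
if len(Q)>20: print(env.hand_in())
E
```

```text
salt 162 [ 337. -203.   84.]
the job is handed in; nothing more can be done
None
```

The job is handed in. The cover lies flat in its recess, the fastener is turned to its stop, and the key stands in the slot. The mug, jam jar and salt shaker are still upright about where they started, and the robot clock read 23.2 s of the 53 s allowed.

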